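# Take the dip cups off the barbed drip-rack hooks and nest them

## Robot

A 7-joint arm with a two-finger parallel gripper is mounted at the origin on a cart in front of the work surface, level with it; the furniture and walls round the work are solid. World frame = base frame: x ahead of the robot, y to its left, z up, the work surface at z = 0. Lengths are in m, angles in rad, forces in N, time in s.
With the tool pointing down it reaches from about 0.4 to 0.85 m from the base axis. Payload 4.5 kg.
Tool frame: the origin (TCP) lies between the finger pads; the fingertips stand 11 mm ahead of it and the grasp point (between the pads) lies 8 mm behind it (r.nose_length is the distance from the TCP to the fingertips, in m); z points along the fingers, y is the line along which they close (so a half turn about z gives the same grasp; the last joint's range is limited). The gripper opens to 88 mm and grips with 3 to 60 N. Pads are 18 mm wide; open, the fingers measure 123 mm over their backs; the gripper's body (75 mm by 187 mm) begins 45 mm behind the grasp point.
Start: joints at [1.232, 0.689, -0.195, 1.565, 0.157, 0.902, -0.215], TCP at [0.228, -0.582, 0.25] pointing down, gripper open.
Joint ranges: [-3.01, 3.01], [-0.46, 2.08], [-1.47, 1.51], [0.13, 2.56], [-1, 4.14], [0.04, 2.09], [-2.66, 2.66]. Speed limits (rad/s): [2.57, 2.57, 3.14, 3.14, 3.14, 3.14, 3.14].

## Interface

Orientations are given as a unit quaternion [x, y, z, w].
In Python, from plant import get_state, snapshot, camera_model, r gives the robot as it stands.
- The arm moves only by the shell command python3 -m inch 'ROWS' [FORCE]. ROWS is text: rows parted by semicolons, each of 7 numbers parted by spaces: the opening, from -1 (shut) to 1 (fully open), then the shift along the tool's x, y, z in m, then the turn, a rotation vector about the tool's x, y, z in rad. A call has 1 to 20 rows; each row shifts and turns the commanded pose from where the row before left it, along the tool's axes as they then stand; what a row does not reach is not made up. A row lasts 1/12 s, in which the tool goes at most 41.7 mm and 7.16 degrees, less where a joint would pass 70% of its speed; a pose out of reach is approached as far as the arm can. A call is refused whole if a number of a shift passes 0.0417 or a number of a turn 0.125, either way. A call with a gripper value outside its range is refused whole. The fingers move at their own pace and stop on an object; FORCE is the grip in N (left out, the last holds). Time passes only in rows, so rows that do not move let the fingers close. It gives the time, the measured TCP pose, the force, the opening and the grip force at its end, in the units of the state.
- get_state(): the state, without advancing time (a new reading comes with each control period).
- snapshot(name): name is "side" or "top" or "wrist"; returns (picture, depth): 480x640x3 uint8, red, green, blue; 480x640 float32, m along the optical axis (not along the pixel's ray), 0 where there is no reading.
- camera_model(name): a dict with "intrinsics" (3x3 intrinsics, pixels), "view" (4x4, takes a point from world to camera coordinates). Camera axes: x right, y down, z forward; pixel columns grow to the right and rows downward; lengths in m; the calibration is good to about 2 mm. A picture is of the moment at which its call begins: read the wrist's pose just before it. camera_model takes no time and is no camera call; for the wrist camera it gives the pose at the moment of the call.
- r.finish_job(): hands the job in; it is judged then, once.
The state is a dict: "clock": time; "q": joint angles; "qd": joint speeds; "joint_torque": joint torques, N m; "tool_pos": TCP position; "eef_rot": TCP orientation; "contact_force": force on the tool from outside, world axes, zero at the start; "moment": the same for the moment, N m; "opening": opening from 0.0 (shut) to 1.0 (fully open); "finger_force": force on a finger pad.
Only numpy, scipy, OpenCV 4.12 (cv2) and the standard library are available. Lean on these libraries where they do the work, as an engineer would, in place of code of your own. Each camera call takes 0.05 s, during which the arm holds its last target. There are 200 camera calls.

## Task

The dip cups on the drip rack are dry: take every cup off its barbed hook without wrenching the hook, and nest them all, fully home, in the cup that stands upright on the bench, with all the handles to the same side as that cup's handle. Leave the multimeter, the phone and the glass jar where they are.

Things in the scene. Friction and masses are not known exactly. Their poses are not given: they have to be found in the camera images.
- rack: Fixed drip rack, 322 mm wide, 165 mm deep: grey base plate with a shallow drip tray, two posts and a steel rail 287 mm up that carries four barbed wire hooks in a row, 88 mm apart. Origin: on the bench below the crooks, middle of the row; x points from the hooks to the rail behind them, away from the robot; y along the rail to the left; z up. It may stand turned.
- multimeter: Multimeter lying on the bench, a bystander, 71 x 135 x 41 mm; origin at the centre of its underside.
- phone: Opened phone handset lying on the bench, a bystander, 68 x 138 x 10 mm; origin at the centre of its underside.
- glass_jar: Glass jar with a pump lid, a bystander, 65 mm across, 85 mm tall; origin at the centre of its underside.
- cup0_bowl (a point): Steel dip cup standing on the bench: round tapered bowl 65 mm tall, 50 mm across the weighted foot, 77 mm over the rim, 2 mm wall, raised strainer floor 20 mm above its underside, about 130 g. Axes: z = bowl's axis out of the mouth, x = from the bowl to the long handle's side. This point: on the axis, 32 mm above the underside.
- cup0_grip (a point): Same cup, same axes: middle of the helper tab, a flat level steel tab at the rim opposite the long handle (20 mm wide along y, 4 mm thick, standing out from 36 to 67 mm from the bowl's axis), to be taken by its two edges. This point: 52 mm along -x and 27 mm along z from the bowl point.
- cup0_ring (a point): Same cup, same axes: centre of the 5 mm wire ring, 22 mm clear inside, at the top of the long handle: a flat strap, 18 x 4 mm, that rises from the rim leaning 25 degrees outward, ring in its plane. 96.9 mm along x and 144.8 mm along z from the bowl point. A nested cup stands on the lower one's raised floor, so 20 mm above it, with about 1.5 mm play all round.
- hook1_crook (a point): Hook 1, leftmost: centre line of its 5 mm wire at the crook, its lowest point, 277.5 mm above the bench. From the rail the wire comes 66 mm forward to here, falling 9 mm, then turns up to the tip. Axes as the rack's.
- hook1_tip (a point): Tip of hook 1; all four are alike: 14 mm in front of the crook (towards the robot) and 20 mm above it. From it a barb, 3 mm wire 8 mm long, points back to the rail and a little down, so tip and barb are about 10 mm across and a ring that is only lifted straight up stays caught. Axes as the rack's.
- cup1_bowl (a point): Cup 1, a loose dip cup just like the one on the bench (sizes and axes as there), hung on hook 1 by its ring; None if there is none this time. It hangs with the strap about upright behind the bowl and the mouth leaning about 31 degrees towards the robot, clear of its neighbours. This point: on the bowl's axis, 32 mm above the underside.
- cup1_grip (a point): Cup 1, same axes: middle of its helper tab, on the robot's side as it hangs; 52 mm along -x and 27 mm along z from its bowl point.
- cup1_ring (a point): Cup 1, same axes: centre of the ring at the top of its long handle; 96.9 mm along x and 144.8 mm along z from its bowl point.
- hook2_crook (a point): Hook 2, second from the left: centre line of its 5 mm wire at the crook, its lowest point, 277.5 mm above the bench. From the rail the wire comes 66 mm forward to here, falling 9 mm, then turns up to the tip. Axes as the rack's.
- cup2_bowl (a point): Cup 2, a loose dip cup just like the one on the bench (sizes and axes as there), hung on hook 2 by its ring; None if there is none this time. It hangs with the strap about upright behind the bowl and the mouth leaning about 31 degrees towards the robot, clear of its neighbours. This point: on the bowl's axis, 32 mm above the underside.
- cup2_grip (a point): Cup 2, same axes: middle of its helper tab, on the robot's side as it hangs; 52 mm along -x and 27 mm along z from its bowl point.
- cup2_ring (a point): Cup 2, same axes: centre of the ring at the top of its long handle; 96.9 mm along x and 144.8 mm along z from its bowl point.
- hook3_crook (a point): Hook 3, third from the left: centre line of its 5 mm wire at the crook, its lowest point, 277.5 mm above the bench. From the rail the wire comes 66 mm forward to here, falling 9 mm, then turns up to the tip. Axes as the rack's.
- cup3_bowl (a point): Cup 3, a loose dip cup just like the one on the bench (sizes and axes as there), hung on hook 3 by its ring; None if there is none this time. It hangs with the strap about upright behind the bowl and the mouth leaning about 31 degrees towards the robot, clear of its neighbours. This point: on the bowl's axis, 32 mm above the underside.
- cup3_grip (a point): Cup 3, same axes: middle of its helper tab, on the robot's side as it hangs; 52 mm along -x and 27 mm along z from its bowl point.
- cup3_ring (a point): Cup 3, same axes: centre of the ring at the top of its long handle; 96.9 mm along x and 144.8 mm along z from its bowl point.
- hook4_crook (a point): Hook 4, rightmost: centre line of its 5 mm wire at the crook, its lowest point, 277.5 mm above the bench. From the rail the wire comes 66 mm forward to here, falling 9 mm, then turns up to the tip. Axes as the rack's.
- cup4_bowl (a point): Cup 4, a loose dip cup just like the one on the bench (sizes and axes as there), hung on hook 4 by its ring; None if there is none this time. It hangs with the strap about upright behind the bowl and the mouth leaning about 31 degrees towards the robot, clear of its neighbours. This point: on the bowl's axis, 32 mm above the underside.
- cup4_grip (a point): Cup 4, same axes: middle of its helper tab, on the robot's side as it hangs; 52 mm along -x and 27 mm along z from its bowl point.
- cup4_ring (a point): Cup 4, same axes: centre of the ring at the top of its long handle; 96.9 mm along x and 144.8 mm along z from its bowl point.

How it is judged:
By the outcome, as a careful person would: the job done as asked, in the order asked, and still so for the second after the job is handed in, with the robot touching nothing.
Of cup1, cup2, cup3, cup4 only 3 to 4 are there at a start; the rules pass over those that are not, and their reading is None.
At some moment in a run one of cup0 may be knocked a few centimetres aside while the robot is not near it.
It also fails if it takes over 210 s, if anything falls off the work surface, if the arm or the gripper's body presses on something with over 40 N, if the wrist force passes 120 N, or if a joint passes its speed limit or range.

## Working session

There is one attempt and no reset: what is moved stays moved. The work goes in short steps, Python scripts to look and compute and a shell command to move; the robot and the scene stay as the last step left them, time stands still between calls to the robot, and variables do not carry over. Pictures are saved under pics/ and viewed, at most 14 in all, crops included, and the job is handed in when it is done.

```bash
ls; mkdir -p pics; python3 - <<'E'
from plant import get_state, snapshot, camera_model, r
import cv2,numpy as np
print(get_state())
for n in ("side","top"):
    p,d=snapshot(n); cv2.imwrite(f"pics/{n}0.png",p[:,:,::-1]); np.save(f"pics/{n}0.npy",d)
    m=camera_model(n); print(n,m)
E
```

```text
pics
{'clock': 0.0, 'q': array([ 1.23179526,  0.68998569, -0.19452182,  1.56634931,  0.15731382,
        0.9024991 , -0.21510779]), 'qd': array([ 6.31550261e-04, -1.68666740e-03,  1.47295010e-03,  1.14571656e-03,
       -8.09999749e-05, -1.25739661e-03,  1.00495016e-03]), 'joint_torque': array([-7.07651861e-05, -5.27564013e+01, -1.26668774e+00, -1.53424126e+01,
       -5.26508654e-02,  6.74551120e-03,  1.55863781e-04]), 'tool_pos': array([ 0.22737176, -0.58151212,  0.24890775]), 'eef_rot': array([ 9.82668728e-01,  1.85368058e-01, -2.39593053e-04, -8.92171937e-04]), 'contact_force': array([-0.0707312 ,  0.40466079, -0.1756916 ]), 'moment': array([ 0.04828959,  0.00250101, -0.01164644]), 'finger_force': 0.0, 'opening': 1.0000535948808327}
side {'intrinsics': array([[489.0026536 ,   0.        , 319.57591557],
       [  0.        , 489.0026536 , 234.03241523],
       [  0.        ,   0.        ,   1.        ]]), 'view': array([[ 0.99976935,  0.02091599,  0.00487557, -0.56503556],
       [ 0.01579469, -0.56224015, -0.82682317,  0.17427655],
       [-0.01455259,  0.82670947, -0.56244083,  1.1580061 ],
       [ 0.        ,  0.        ,  0.        ,  1.        ]])}
top {'intrinsics': array([[503.08634792,   0.        , 315.33299189],
       [  0.        , 503.08634792, 234.05995592],
       [  0.        ,   0.        ,   1.        ]]), 'view': array([[ 0.00944599, -0.99993901,  0.00572293,  0.02613891],
       [-0.98626648, -0.01026028, -0.16484281,  0.58607458],
       [ 0.16489147, -0.00408723, -0.98630325,  1.34247092],
       [ 0.        ,  0.        ,  0.        ,  1.        ]])}
```

View pics/side0.png

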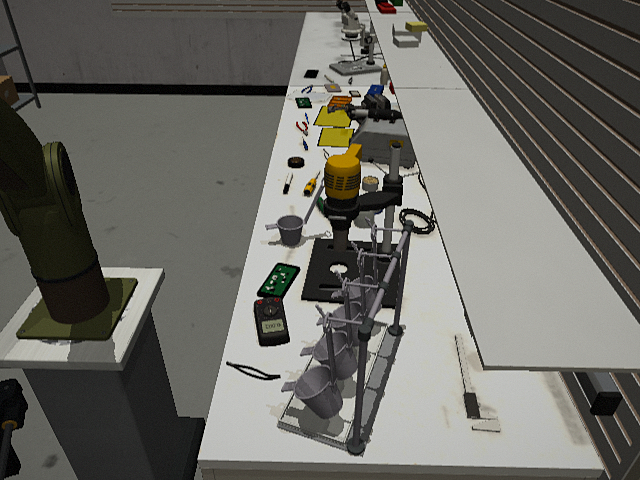

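View pics/top0.png

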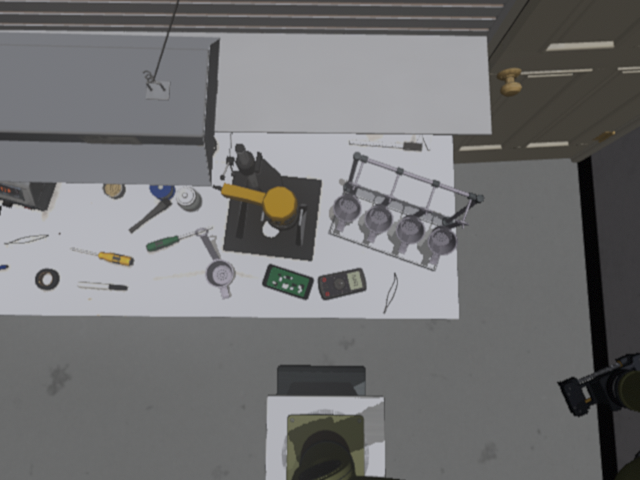

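Side view: the rack with four hung cups is at about x 280–410, y 220–450, and the upright cup is at (290,230). Top view: the cups are at (345,208), (377,220), (408,231) and (440,242), the upright cup is at (221,272) with its handle up-left and its tab at (225,293), and the drill press stands between them.

```bash
python3 - <<'E'
import cv2,numpy as np
s=cv2.imread("pics/side0.png");t=cv2.imread("pics/top0.png")
a=cv2.resize(s[205:455,262:432],None,fx=2.4,fy=2.4,interpolation=3)
b=cv2.resize(t[140:300,320:490],None,fx=2.3,fy=2.3,interpolation=3)
cc=cv2.resize(t[220:305,190:250],None,fx=2.7,fy=2.7,interpolation=3)
c=np.zeros((600,800,3),np.uint8); c[:600,:408]=a; c[:368,408:799]=b; c[369:369+cc.shape[0],408:408+cc.shape[1]]=cc[:231]
c=cv2.convertScaleAbs(c,alpha=1.5,beta=10)
cv2.imwrite("pics/crop0.png",c)
E
```

```text
(no output)
```

View pics/crop0.png

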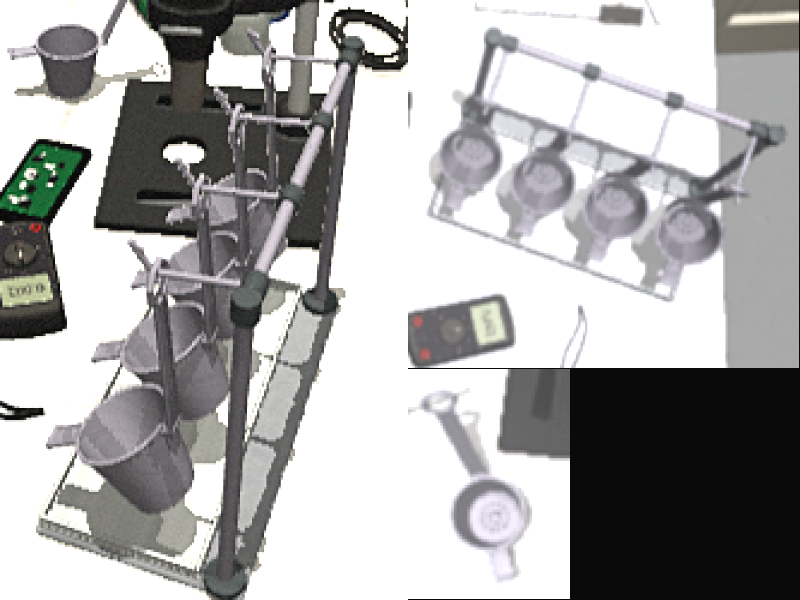

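Four cups hang on the hooks, with their tabs at top pixels (340,225), (372,236), (403,247) and (433,260). The rail joints are at (362,157), (400,171), (436,184) and (471,197). Cup0's tab is at (225,293).

```bash
cat > h.py <<'E'
import numpy as np,cv2
from plant import get_state, snapshot, camera_model, r
from scipy.spatial.transform import Rotation as R
def ray(m,u,v):
    V=m["view"];c=-V[:3,:3].T@V[:3,3]
    return c,V[:3,:3].T@np.linalg.solve(m["intrinsics"],[u,v,1.])
def plane(m,u,v,z):
    c,d=ray(m,u,v);return c+d*(z-c[2])/d[2]
def dep(m,D,u,v):
    c,d=ray(m,u,v);return c+d*D[int(round(v)),int(round(u))]
def tri(m1,p1,m2,p2):
    c1,d1=ray(m1,*p1);c2,d2=ray(m2,*p2)
    s=np.linalg.lstsq(np.c_[d1,-d2],c2-c1,rcond=None)[0]
    a,b=c1+s[0]*d1,c2+s[1]*d2;return (a+b)/2,np.linalg.norm(a-b)
def cloud(m,D,box=None):
    v,u=np.nonzero(D>0);z=D[v,u]
    P=np.linalg.solve(m["intrinsics"],np.c_[u,v,np.ones(len(u))].T)*z
    V=m["view"];return ((V[:3,:3].T@(P-V[:3,3:])).T),u,v
def proj(m,p):
    q=m["view"][:3,:3]@p+m["view"][:3,3];k=m["intrinsics"]@q;return k[:2]/k[2]
E
python3 - <<'E'
from h import *
np.set_printoptions(precision=4,suppress=True)
mt,ms=camera_model("top"),camera_model("side");dt,ds=np.load("pics/top0.npy"),np.load("pics/side0.npy")
for n,p in [("j1",(362,157)),("j2",(400,171)),("j3",(436,184)),("j4",(471,197))]: print(n,plane(mt,*p,.29),dep(mt,dt,*p))
for n,p in [("t1",(339.6,224.8)),("t2",(371.7,236.5)),("t3",(403.5,247.4)),("t4",(433,259.6))]: print(n,dep(mt,dt,*p))
print("tri tab4",tri(mt,(431.5,264),ms,(283,387.5)))
for nm,m,D in(("top",mt,dt),("side",ms,ds)):
    P,u,v=cloud(m,D)
    # cup0: points in neighbourhood
    c=plane(mt,221,272,.06)
    k=(np.hypot(P[:,0]-c[0],P[:,1]-c[1])<.09)&(P[:,2]>.054)&(P[:,2]<.075)
    print(nm,c,k.sum()); Q=P[k]; print(Q.mean(0),Q[:,2].max(), Q.min(0),Q.max(0))
    rm=Q[(np.hypot(Q[:,0]-c[0],Q[:,1]-c[1])<.05)]
    A=np.c_[2*rm[:,:2],np.ones(len(rm))];s=np.linalg.lstsq(A,(rm[:,:2]**2).sum(1),rcond=None)[0]
    print("circ",s[:2],np.sqrt(s[2]+s[:2]@s[:2]))
    # rail
    k=(P[:,2]>.27)&(P[:,2]<.31)&(P[:,0]>.5)&(P[:,0]<.85)&(P[:,1]<-0.03)&(P[:,1]>-.42)
    Q=P[k];print("rail pts",len(Q)); 
    l=cv2.fitLine(Q[:,:2].astype(np.float32),cv2.DIST_HUBER,0,.01,.01).ravel();print(l)
    # tall obstacles
    for nme,b in (("meter",(.3,.5,-.15,.05,.02,.06)),("press",(.45,.8,-.02,.3,.05,.5))):
        k=(P[:,0]>b[0])&(P[:,0]<b[1])&(P[:,1]>b[2])&(P[:,1]<b[3])&(P[:,2]>b[4])&(P[:,2]<b[5]);print(nme,P[k].min(0),P[k].max(0))
E
```

```text
j1 [ 0.7293 -0.0745  0.29  ] [ 0.7298 -0.0746  0.2885]
j2 [ 0.6964 -0.1629  0.29  ] [ 0.6943 -0.1616  0.2969]
j3 [ 0.6661 -0.2459  0.29  ] [ 0.6649 -0.2448  0.2943]
j4 [ 0.636 -0.326  0.29 ] [ 0.6348 -0.3245  0.2947]
t1 [ 0.6051 -0.033   0.0883]
t2 [ 0.5733 -0.1187  0.0932]
t3 [ 0.5451 -0.2037  0.0906]
t4 [ 0.5135 -0.2826  0.0869]
tri tab4 (array([ 0.5039, -0.28  ,  0.0783]), np.float64(0.0025571094156136708))
top [0.4772 0.2862 0.06  ] 292
[0.4627 0.29   0.0626] 0.07463764640644606 [0.4047 0.2525 0.054 ] [0.5193 0.3286 0.0746]
circ [0.4734 0.2897] 0.037548589884086936
rail pts 3622
[ 0.0714 -0.9974  0.8145 -0.1761]
meter [ 0.4085 -0.1102  0.02  ] [0.4953 0.0233 0.0461]
press [ 0.4502 -0.0197  0.0508] [0.8    0.2997 0.3466]
side [0.4772 0.2862 0.06  ] 270
[0.4693 0.2872 0.0604] 0.07485251385703556 [0.4089 0.2501 0.054 ] [0.5265 0.3327 0.0749]
circ [0.4766 0.2885] 0.0373614961200631
rail pts 6184
[ 0.0815 -0.9967  0.8198 -0.2103]
meter [ 0.4123 -0.1139  0.02  ] [0.4985 0.0185 0.0415]
press [ 0.4509 -0.0198  0.0501] [0.8    0.2999 0.3418]
```

```bash
python3 -m inch '0.5 0.03 -0.024 0 0 0 0; 0.5 0.03 -0.024 0 0 0 0; 0.5 0.03 -0.024 0 0 0 0; 0.5 0.03 -0.024 0 0 0 0; 0.5 0.03 -0.024 0 0 0 0; 0.5 0.03 -0.024 0 0 0 0; 0.5 0.03 -0.024 0 0 0 0; 0.5 0.03 -0.024 0 0 0 0; 0.5 0 0 0 0 0 0.123; 0.5 0 0 0 0 0 0.123; 0.5 0 0 0 0 0 0.123; 0.5 0 0 0 0 0 0.123; 0.5 0 0 0 0 0 0.123; 0.5 0 0 0 0 0 0.12; 0.5 0 0 0 0 0 0; 0.5 0 0 0 0 0 0' 50
cat >> h.py <<'E'
np.set_printoptions(precision=4,suppress=True)
def tool():
    s=get_state();return s["tool_pos"],R.from_quat(s["eef_rot"])
def to(p,Rt):
    """shift in tool axes and turn (rotvec, tool axes) from the present to a pose; shift then turn"""
    q,Rn=tool();print("shift",Rn.inv().apply(p-q),"turn",(Rn.inv()*Rt).as_rotvec())
def cupR(yaw,tilt):
    """cup axes, mouth leaning by tilt towards -x_yaw"""
    return R.from_euler("z",yaw)*R.from_euler("y",-tilt)
FLIP=R.from_matrix(np.diag([1.,-1,-1]))
def toolR(Rc): return Rc*FLIP
E
python3 - <<'E'
from h import *
mt,ms=camera_model("top"),camera_model("side");dt,ds=np.load("pics/top0.npy"),np.load("pics/side0.npy")
yaw=np.deg2rad(-20.8);xr=np.array([np.cos(yaw),np.sin(yaw),0]);yr=np.array([-xr[1],xr[0],0])
for nm,m,D in(("top",mt,dt),("side",ms,ds)):
    P,u,v=cloud(m,D); A=np.c_[P@xr,P@yr,P[:,2]]
    # tabs in rack axes: z .07-.11, most forward points
    for i,g in enumerate([(.606,-.036),(.573,-.119),(.544,-.201),(.512,-.282)]):
        g=np.array([*g,0]);a,b=g@xr,g@yr
        k=(abs(A[:,0]-a)<.03)&(abs(A[:,1]-b)<.018)&(A[:,2]>.065)&(A[:,2]<.12);Q=A[k]
        f=Q[:,0].min(); q=Q[(Q[:,0]<f+.022)]
        print(nm,"tab",i+1,len(q),"front",f,"y",q[:,1].min(),q[:,1].max(),"meanz",q[:,2].mean(), "exp y",b)
    # rail: two-end heights
    k=(A[:,2]>.275)&(A[:,2]<.3)&(A[:,1]>-.09)&(A[:,1]<.21)&(A[:,0]>.68)&(A[:,0]<.74)
    Q=A[k]; print("rail xr range",np.percentile(Q[:,0],[2,50,98]),"slope",np.polyfit(Q[:,1],Q[:,0],1), len(Q))
    # cup0
    c=np.array([.475,.289]);h=np.hypot(P[:,0]-c[0],P[:,1]-c[1])
    k=(h>.046)&(h<.075)&(P[:,2]>.05)&(P[:,2]<.072)&(P[:,0]<.45);t=P[k].mean(0)
    k=(h>.085)&(h<.14)&(P[:,2]>.15)&(P[:,2]<.2);g=P[k].mean(0)
    print("cup0 tab",t,"ring",g,"yaw tab",np.degrees(np.arctan2(*(c-t[:2])[::-1])),"yaw ring",np.degrees(np.arctan2(*(g[:2]-c)[::-1])))
    k=(P[:,2]>.2)&(P[:,1]>-.03)&(P[:,1]<.25)&(P[:,0]>.4)&(P[:,0]<.78);print("press hi",P[k].min(0),P[k].max(0))
print("ringpix",plane(mt,200.7,231.5,.177))
# grasp pose checks
P=np.r_[cloud(mt,dt)[0],cloud(ms,ds)[0]]
Rt=toolR(cupR(yaw,np.deg2rad(31)))
for i,g in enumerate([(.606,-.036,.09),(.573,-.119,.09),(.544,-.201,.09),(.512,-.282,.09)]):
    T=Rt.inv().apply(P-g)
    k=(abs(T[:,0])<.045)&(abs(T[:,1])<.1)&(T[:,2]<-.04)&(T[:,2]>-.3);print("body hit",i+1,k.sum(), P[k].mean(0) if k.any() else "")
to(np.array([.512,-.282,.09]),Rt); print(tool()[0],get_state()["q"])
E
```

```text
clock: 1.43
tool_pos: [0.3812, -0.3156, 0.2495]
eef_rot: [0.984, -0.178, -0.0, 0.0]
contact_force: [-0.1, -0.5, -0.1]
opening: 0.751
finger_force: 0.0
top tab 1 64 front 0.5618756029849871 y 0.1704397501037706 0.1896802886000444 meanz 0.09040999993155184 exp y 0.18154109486907452
top tab 2 67 front 0.5636765141312771 y 0.08225568498303754 0.10222664319125395 meanz 0.09013913325820998 exp y 0.0922320339687368
top tab 3 68 front 0.5656136610703298 y -0.005611706242193608 0.01385231267017419 meanz 0.09061458961145208 exp y 0.005278226594427668
top tab 4 70 front 0.5682292649957346 y -0.09341205258260064 -0.07319816481648452 meanz 0.09012874368271621 exp y -0.08180607599070987
rail xr range [0.6836 0.7076 0.717 ] slope [-0.0198  0.7074] 753
cup0 tab [0.4185 0.2745 0.06  ] ring [0.5642 0.318  0.1754] yaw tab 14.377109093495353 yaw ring 17.986498518546306
press hi [0.524  0.0655 0.2003] [0.7793 0.25   0.9766]
side tab 1 56 front 0.5653382276840548 y 0.16944282152411427 0.19047958389674982 meanz 0.08940714350879356 exp y 0.18154109486907452
side tab 2 42 front 0.5674925278314485 y 0.08095650153659371 0.10207790807846837 meanz 0.08703559220589109 exp y 0.0922320339687368
side tab 3 83 front 0.5685680710864094 y -0.007265633322399328 0.014595236895739832 meanz 0.08964369914462472 exp y 0.005278226594427668
side tab 4 105 front 0.5717467287447943 y -0.09516468551893383 -0.07414703030223241 meanz 0.08996051753851908 exp y -0.08180607599070987
rail xr range [0.683  0.7127 0.7216] slope [-0.012   0.7105] 1031
cup0 tab [0.4209 0.2702 0.0592] ring [0.5625 0.3174 0.1634] yaw tab 19.134503816239064 yaw ring 18.00967398622389
press hi [0.5694 0.0625 0.2009] [0.7788 0.2499 0.3418]
ringpix [0.5678 0.3197 0.177 ]
body hit 1 97 [0.597  0.0688 0.2211]
body hit 2 0 
body hit 3 0 
body hit 4 0 
shift [ 0.1108 -0.0774  0.1595] turn [-0.001   0.5417  0.0044]
[ 0.3812 -0.3156  0.2495] [ 0.5648  0.5212  0.0515  1.9576 -0.041   0.6643 -1.2875]
```

```bash
python3 -m inch '0.5 0 0 0 0 0 -0.016; 0.5 0 0 0 0 0.108 0; 0.5 0 0 0 0 0.108 0; 0.5 0 0 0 0 0.108 0; 0.5 0 0 0 0 0.108 0; 0.5 0 0 0 0 0.108 0; 0.5 0 0 0 0 0 0; 0.5 0 0 0 0 0 0'
cat >> h.py <<'E'
Y=np.deg2rad(-19.6)
XR=np.array([.9348,-.3551,0]);YR=np.array([.3551,.9348,0]);Z=np.array([0,0,1.])
TAB={i+1:(f+.0125)*XR+b*YR+.0905*Z for i,(f,b) in enumerate([(.5636,.180),(.5656,.092),(.5671,.004),(.57,-.084)])}
HANG=toolR(cupR(Y,np.deg2rad(31)))
E
python3 - <<'E'
from h import *
for i in TAB: print(i,TAB[i])
p=TAB[4]+HANG.apply([0,0,.004])
print("pre");to(p-HANG.apply([0,0,.06]),HANG);print("grasp");to(p,HANG)
E
```

```text
clock: 2.1
tool_pos: [0.3848, -0.3199, 0.2615]
eef_rot: [0.963, -0.167, 0.211, 0.03]
contact_force: [-0.0, 0.1, 0.1]
opening: 0.751
finger_force: 0.0
1 [ 0.6025 -0.0363  0.0905]
2 [ 0.5731 -0.1193  0.0905]
3 [ 0.5432 -0.2021  0.0905]
4 [ 0.5147 -0.2854  0.0905]
pre
shift [ 0.0229 -0.0743  0.1469] turn [-0.0126  0.1113 -0.0046]
grasp
shift [ 0.0296 -0.0736  0.2065] turn [-0.0126  0.1113 -0.0046]
```

```bash
python3 -m inch '0.5 0.004 -0.0124 0.022 0 0 0; 0.5 0.004 -0.0124 0.022 0 0 0; 0.5 0.004 -0.0124 0.022 0 0 0; 0.5 0.004 -0.0124 0.022 0 0 0; 0.5 0.004 -0.0124 0.022 0 0 0; 0.5 0.004 -0.0124 0.022 0 0 0; 0.5 0 0 0 0 0 0; 0.5 0 0 0 0 0 0'
python3 - <<'E'
from h import *
print(get_state()["q"])
p=TAB[4]+HANG.apply([0,0,.004])
print("pre");to(p-HANG.apply([0,0,.06]),HANG)
E
```

```text
clock: 2.77
tool_pos: [0.478, -0.2924, 0.2007]
eef_rot: [0.968, -0.163, 0.189, 0.015]
contact_force: [-1.6, -0.5, -0.5]
opening: 0.752
finger_force: 0.0
[ 0.595   0.5977 -0.1101  2.1531 -0.9953  0.0438 -0.4016]
pre
shift [-0.02   -0.0169  0.0596] turn [-0.0349  0.1601 -0.0017]
```

```bash
cat >> h.py <<'E'
TG=np.deg2rad(14)
GR=toolR(cupR(Y,TG))
def grasp(i,back=0.,k=.003):
    return TAB[i]-.001*XR+GR.apply([0,0,k-back])
E
python3 - <<'E'
from h import *
print([x for x in dir(r) if x[0]!='_'])
print("pre");to(grasp(4,.06),GR)
P=np.r_[cloud(camera_model("top"),np.load("pics/top0.npy"))[0],cloud(camera_model("side"),np.load("pics/side0.npy"))[0]]
for i in TAB:
    T=GR.inv().apply(P-TAB[i]); k=(abs(T[:,0])<.04)&(abs(T[:,1])<.098)&(T[:,2]<-.045)&(T[:,2]>-.3);print(i,k.sum(), T[k].min(0) if k.any() else "",T[k].max(0) if k.any() else "")
E
```

```text
['Unreachable', 'finish_job', 'nose_length']
pre
shift [-0.0042 -0.0169  0.0581] turn [-0.0347 -0.1366  0.0034]
1 57 [-0.0255 -0.098  -0.1443] [ 0.0106 -0.0894 -0.1309]
2 0  
3 0  
4 0
```

```bash
python3 -m inch '0.5 0 0 0 -0.017 -0.068 0; 0.5 0 0 0 -0.017 -0.068 0; 0.5 0 0 0 0 0 0; 0.5 0 0 0 0 0 0'
python3 - <<'E'
from h import *
print(get_state()["q"]);to(grasp(4,.06),GR)
E
```

```text
clock: 3.1
tool_pos: [0.477, -0.2932, 0.1984]
eef_rot: [0.976, -0.167, 0.142, 0.018]
contact_force: [0.2, 0.4, -0.5]
opening: 0.747
finger_force: 0.0
[ 0.3406  0.6229  0.2558  2.0892 -0.9324  0.2662 -0.4956]
shift [ 0.0025 -0.0194  0.0558] turn [-0.0124 -0.0421  0.002 ]
```

```bash
python3 -m inch '0.5 0.0008 -0.0065 0.0186 -0.012 -0.042 0.002; 0.5 0.0008 -0.0065 0.0186 0 0 0; 0.5 0.0008 -0.0065 0.0186 0 0 0; 0.5 0 0 0 0 0 0; 0.5 0 0 0 0 0 0; 0.5 0 0 0 0 0 0'
python3 - <<'E'
from h import *
print(get_state()["q"]);to(grasp(4,.06),GR);to(grasp(4,0),GR)
m=camera_model("wrist");p,d=snapshot("wrist");cv2.imwrite("pics/w1.png",p[:,:,::-1])
P,u,v=cloud(m,d);yr=np.array([-np.sin(Y),np.cos(Y),0]);xr=np.array([np.cos(Y),np.sin(Y),0])
q=P-TAB[4];A=np.c_[q@xr,q@yr,q[:,2]]
k=(abs(A[:,0])<.025)&(abs(A[:,1])<.02)&(abs(A[:,2])<.02);B=A[k];f=np.percentile(B[:,0],1)
B=B[B[:,0]<f+.022]
print(len(B),f,B[:,1].min(),B[:,1].max(),"slope",np.polyfit(B[:,0],B[:,2],1),"yslope",np.polyfit(B[:,1],B[:,2],1))
E
```

```text
clock: 3.6
tool_pos: [0.4975, -0.2813, 0.1454]
eef_rot: [0.978, -0.172, 0.12, 0.019]
contact_force: [0.1, -0.8, -1.4]
opening: 0.742
finger_force: 0.0
[ 0.3301  0.7284  0.1962  2.0596 -0.9405  0.2    -0.5455]
shift [ 0.0027 -0.002   0.0003] turn [-0.0024  0.0007 -0.0056]
shift [ 0.0028 -0.0019  0.0603] turn [-0.0024  0.0007 -0.0056]
1716 -0.010648228249079362 -0.008826633202562773 0.011114239283965557 slope [0.5757 0.0009] yslope [-0.0068  0.0012]
```

View pics/w1.png

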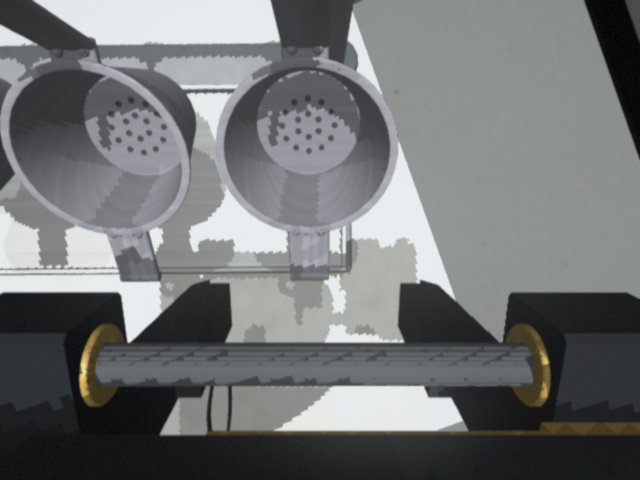

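The wrist view shows cup 4's tab at (309,258), lying between the fingers at about columns 230 and 400. The tab slopes about 30° and sits about 2 mm from my estimate.

```bash
python3 -m inch '0.5 0.002 -0.0015 0.012 0 0 0; 0.5 0.002 -0.0015 0.012 0 0 0; 0.5 0 0 0.012 0 0 0; 0.5 0 0 0.012 0 0 0; 0.5 0 0 0.012 0 0 0; 0.5 0 0 0 0 0 0; 0.5 0 0 0 0 0 0' && python3 - <<'E'
from h import *
to(grasp(4,0)+.002*XR+.001*YR,GR)
E
python3 -m inch '-1 0 0 0 0 0 0; -1 0 0 0 0 0 0; -1 0 0 0 0 0 0; -1 0 0 0 0 0 0; -1 0 0 0 0 0 0; -1 0 0 0 0 0 0; -1 0 0 0 0 0 0; -1 0 0 0 0 0 0' 50
```

```text
clock: 4.23
tool_pos: [0.5165, -0.2842, 0.088]
eef_rot: [0.978, -0.171, 0.12, 0.02]
contact_force: [-0.3, -0.3, 0.3]
opening: 0.747
finger_force: 0.0
shift [0.0003 0.0007 0.0005] turn [-0.0017  0.0011 -0.0042]
clock: 4.9
tool_pos: [0.517, -0.2836, 0.0874]
eef_rot: [0.978, -0.17, 0.12, 0.02]
contact_force: [0.7, -0.1, -0.7]
opening: 0.211
finger_force: 50.0
```

```bash
python3 -m inch '-1 0.001 0 -0.0039 0 0 0; -1 0 0 0 0 0 0' && python3 -m inch '-1 -0.0083 0 -0.0061 0 -0.0535 0; -1 -0.0083 0 -0.0061 0 -0.0535 0; -1 -0.0083 0 -0.0061 0 -0.0535 0; -1 -0.0083 0 -0.0061 0 -0.0535 0; -1 -0.0083 0 -0.0061 0 -0.0535 0; -1 -0.0083 0 -0.0061 0 -0.0535 0; -1 -0.0083 0 -0.0061 0 -0.0535 0; -1 -0.0083 0 -0.0061 0 -0.0535 0; -1 -0.0083 0 -0.0061 0 -0.0535 0; -1 -0.0083 0 -0.0061 0 -0.0535 0; -1 0 0 0 0 0 0; -1 0 0 0 0 0 0'
python3 - <<'E'
from h import *
s=get_state();Rn=R.from_quat(s["eef_rot"]);print(s["q"],Rn.as_matrix()[:,2],s["contact_force"],s["moment"])
p,d=snapshot("side");np.save("pics/s1.npy",d)
c=cv2.resize(p[205:455,262:432],None,fx=3.3,fy=2.4*3.3/2.4,interpolation=3)[:,:,::-1][:600]
cv2.imwrite("pics/s1.png",cv2.convertScaleAbs(cv2.resize(p[250:430,262:432],None,fx=3.3,fy=3.3,interpolation=3)[:,:,::-1],alpha=1.5,beta=10))
E
```

```text
clock: 5.07
tool_pos: [0.5169, -0.2835, 0.0917]
eef_rot: [0.978, -0.17, 0.12, 0.019]
contact_force: [-0.8, -0.3, -1.2]
opening: 0.209
finger_force: 50.4
clock: 6.07
tool_pos: [0.4403, -0.256, 0.1512]
eef_rot: [0.975, -0.169, -0.142, -0.026]
contact_force: [0.7, -0.6, -0.6]
opening: 0.21
finger_force: 50.0
[ 0.0676  0.9147  0.6739  1.7695 -0.5498  0.9732 -0.9126] [-0.2685  0.0986 -0.9582] [ 0.6588 -0.5698 -0.5677] [-0.0421 -0.356  -0.0038]
```

View pics/s1.png

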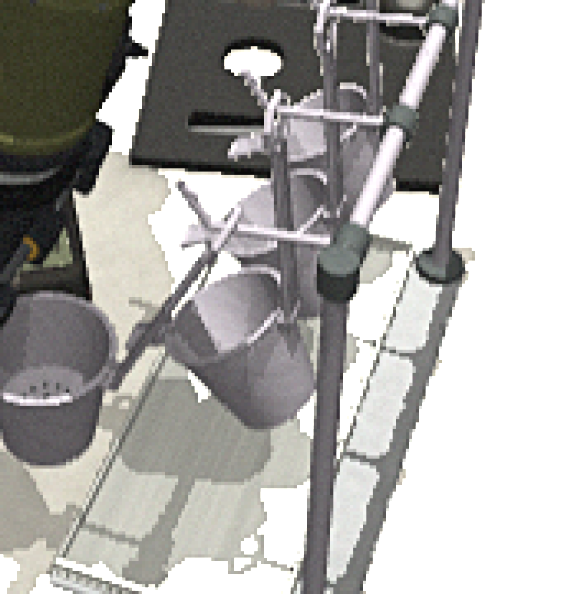

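Cup 4 now hangs upright from the gripper. Its ring, near (215,240), still surrounds the hook with no contact force.

```bash
python3 -m inch '-1 -0.0002 0 -0.0053 0 0 0; -1 -0.0002 0 -0.0054 0 0 0; -1 0 0 0 0 0 0' && python3 -m inch '-1 -0.0057 0 -0.0019 0 0 0; -1 -0.0069 0 -0.002 0 0 0; -1 0 0 0 0 0 0' && python3 -m inch '-1 -0.0107 0 -0.0024 0 0 0; -1 -0.0108 0 -0.0024 0 0 0; -1 0 0 0 0 0 0'
python3 - <<'E'
from h import *
p,d=snapshot("side")
cv2.imwrite("pics/s2.png",cv2.convertScaleAbs(cv2.resize(p[250:430,242:412],None,fx=3.3,fy=3.3,interpolation=3)[:,:,::-1],alpha=1.5,beta=10))
E
```

```text
clock: 6.37
tool_pos: [0.4426, -0.2574, 0.1629]
eef_rot: [0.975, -0.17, -0.142, -0.026]
contact_force: [0.2, -1.2, -1.4]
opening: 0.211
finger_force: 50.1
clock: 6.62
tool_pos: [0.4303, -0.2529, 0.1701]
eef_rot: [0.975, -0.17, -0.144, -0.026]
contact_force: [0.3, -0.8, -0.2]
opening: 0.206
finger_force: 50.1
clock: 6.87
tool_pos: [0.4119, -0.2463, 0.1809]
eef_rot: [0.975, -0.17, -0.144, -0.027]
contact_force: [-1.2, -0.1, -1.7]
opening: 0.213
finger_force: 50.4
```

View pics/s2.png

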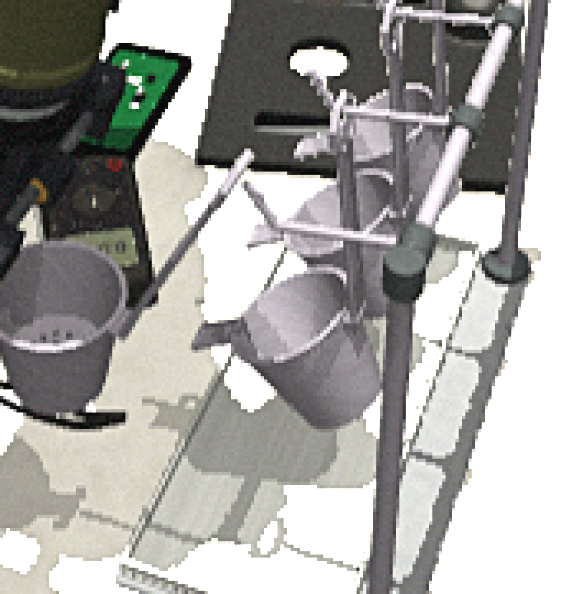

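Cup 4 is off the hook: its ring, near (240,160), is clear of the tip at (250,185). Next I lift, retreat, and turn towards cup0's heading.

```bash
python3 -m inch '-1 -0.0115 0 -0.0123 0 0 0; -1 -0.0115 0 -0.0123 0 0 0; -1 -0.0115 0 -0.0123 0 0 0; -1 -0.0115 0 -0.0123 0 0 0; -1 0 0 0 -0.031 0 -0.105; -1 0 0 0 -0.031 0 -0.105; -1 0 0 0 -0.031 0 -0.105; -1 0 0 0 -0.031 0 -0.105; -1 0 0 0 -0.031 0 -0.105; -1 0 0 0 -0.031 0 -0.105; -1 0 0 0 0 0 0'
cat >> h.py <<'E'
UP=toolR(cupR(np.deg2rad(18),np.deg2rad(-16.5)))
E
python3 - <<'E'
from h import *
print(get_state()["q"]);to(np.array([.4255,.273,.24]),UP)
E
```

```text
clock: 7.83
tool_pos: [0.386, -0.2356, 0.2402]
eef_rot: [0.977, 0.157, -0.143, 0.019]
contact_force: [0.9, -0.3, -0.9]
opening: 0.21
finger_force: 50.1
[-0.0506  0.6673  0.6422  1.9412 -0.2268  0.8583 -0.5654]
shift [ 0.1889 -0.4709 -0.0527] turn [-0.0055  0.0008  0.0047]
```

```bash
python3 -m inch '-1 -0.01 0 -0.0335 0 0 0; -1 -0.01 0 -0.0335 0 0 0; -1 0.0105 -0.0262 -0.0029 0 0 0; -1 0.0105 -0.0262 -0.0029 0 0 0; -1 0.0105 -0.0262 -0.0029 0 0 0; -1 0.0105 -0.0262 -0.0029 0 0 0; -1 0.0105 -0.0262 -0.0029 0 0 0; -1 0.0105 -0.0262 -0.0029 0 0 0; -1 0.0105 -0.0262 -0.0029 0 0 0; -1 0.0105 -0.0262 -0.0029 0 0 0; -1 0.0105 -0.0262 -0.0029 0 0 0; -1 0.0105 -0.0262 -0.0029 0 0 0; -1 0.0105 -0.0262 -0.0029 0 0 0; -1 0.0105 -0.0262 -0.0029 0 0 0; -1 0.0105 -0.0262 -0.0029 0 0 0; -1 0.0105 -0.0262 -0.0029 0 0 0; -1 0.0105 -0.0262 -0.0029 0 0 0; -1 0.0105 -0.0262 -0.0029 0 0 0; -1 0.0105 -0.0262 -0.0029 0 0 0; -1 0.0105 -0.0262 -0.0029 0 0 0'
python3 -m inch '-1 0 0 0 0 0 0; -1 0 0 0 0 0 0'
python3 - <<'E'
from h import *
s=get_state();print(s["q"],s["contact_force"],s["moment"]);to(np.array([.4255,.273,.24]),UP)
for n in("side","top","wrist"):
    np.savez(f"pics/a_{n}.npz",**camera_model(n));p,d=snapshot(n);np.save(f"pics/a_{n}.npy",d);cv2.imwrite(f"pics/a_{n}.png",p[:,:,::-1])
s=cv2.imread("pics/a_side.png")[130:280,230:430];t=cv2.imread("pics/a_top.png")[170:320,170:310];w=cv2.imread("pics/a_wrist.png")
c=np.zeros((600,800,3),np.uint8);c[:300,:400]=cv2.resize(s,(400,300));c[300:,:280]=cv2.resize(t,(280,300));c[300:,400:]=cv2.resize(w,(400,300))
cv2.imwrite("pics/a.png",cv2.convertScaleAbs(c,alpha=1.4,beta=10))
E
```

```text
clock: 9.5
tool_pos: [0.4276, 0.2735, 0.3087]
eef_rot: [0.978, 0.153, -0.143, 0.02]
contact_force: [0.2, 0.3, -1.3]
opening: 0.211
finger_force: 50.4
clock: 9.67
tool_pos: [0.4273, 0.2736, 0.3081]
eef_rot: [0.977, 0.155, -0.143, 0.02]
contact_force: [-0.6, -1.4, -2.0]
opening: 0.21
finger_force: 50.4
[-0.9602  0.6743  0.6498  1.6302 -0.4251  1.2847 -1.4317] [-0.6409 -1.4011 -2.0352] [-0.0191 -0.2025  0.0161]
shift [0.0176 0.0003 0.0658] turn [-0.0049  0.0019  0.0009]
```

View pics/a.png

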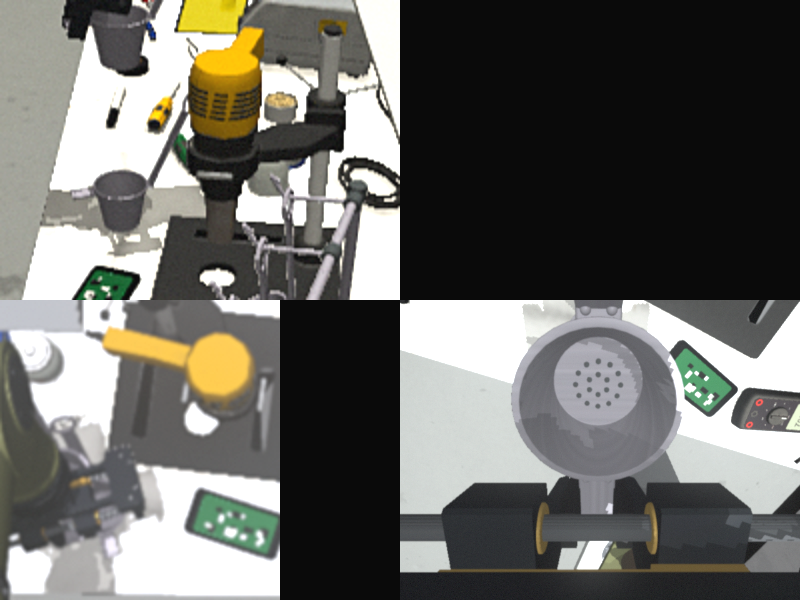

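The wrist view shows the held cup level and centred, with its tab gripped at about (598,495). The side view shows the held cup at (120,40) and cup0 apparently still in its old place at (120,200).

```bash
cat >> h.py <<'E'
from scipy.optimize import least_squares
def rim(m,D,c,z,tol=.006,win=.05):
    """fit the rim's outer circle (r 38.5) near c: upper-surface points near height z"""
    P=cloud(m,D)[0];h=np.hypot(P[:,0]-c[0],P[:,1]-c[1])
    k=(h<win)&(h>.028)&(abs(P[:,2]-z)<tol);Q=P[k]
    if len(Q)<30:return None
    f=lambda s:np.hypot(Q[:,0]-s[0],Q[:,1]-s[1])-.0375
    s=least_squares(f,c[:2],loss="soft_l1",f_scale=.0015)
    n=np.linalg.lstsq(np.c_[Q[:,:2]-s.x,np.ones(len(Q))],Q[:,2],rcond=None)[0]
    return s.x,"rms",np.sqrt(np.mean(s.fun**2)),"n",len(Q),"tiltxy/z",n,"zmax",np.percentile(Q[:,2],98)
E
python3 - <<'E'
from h import *
L=lambda n:(dict(np.load(f"pics/a_{n}.npz")),np.load(f"pics/a_{n}.npy"))
u=np.array([np.cos(np.deg2rad(18)),np.sin(np.deg2rad(18))])
p,Rt=tool();c=p[:2]+.0525*u
for n in("wrist","side","top"):
    for z in (p[2]+.0085,): print(n,"held",c,z,rim(*L(n),c,z))
for n in("side","wrist"): print(n,"cup0",rim(*L(n),np.array([.475,.289]),.0625))
# held strap direction & verticality, from wrist & side: strap points
for n in("wrist","side"):
    P=cloud(*L(n))[0];a=(P[:,:2]-c)@u;b=(P[:,:2]-c)@[-u[1],u[0]]
    for nm,zz in(("held",p[2]-.024),("cup0",.0325)):
        if nm=="cup0":
            cc=np.array([.475,.289]);a=(P[:,:2]-cc)@u;b=(P[:,:2]-cc)@[-u[1],u[0]]
        h=P[:,2]-zz
        k=(a>.05)&(a<.12)&(abs(b)<.025)&(h>.05)&(h<.16)&(abs(a-(.0294+.466*h))<.03)
        if k.sum()>20: 
            f=np.polyfit(h[k],a[k],1);g=np.polyfit(a[k],b[k],1);print(n,nm,k.sum(),"lean",np.degrees(np.arctan(f[0])),"a at h=.1",np.polyval(f,.1),"yaw off",np.degrees(np.arctan2(np.median(b[k]),np.median(a[k]))))
E
```

```text
wrist held [0.4775 0.2868] 0.3174007596234847 (array([0.4804, 0.2878]), 'rms', np.float64(0.004618934025635084), 'n', 19839, 'tiltxy/z', array([-0.003 , -0.0048,  0.3148]), 'zmax', np.float64(0.3208069356276209))
side held [0.4775 0.2868] 0.3174007596234847 (array([0.4806, 0.2884]), 'rms', np.float64(0.0068754019864008505), 'n', 79, 'tiltxy/z', array([-0.0308, -0.0059,  0.3143]), 'zmax', np.float64(0.32097277622418297))
top held [0.4775 0.2868] 0.3174007596234847 (array([0.4775, 0.289 ]), 'rms', np.float64(0.0035843208969084258), 'n', 49, 'tiltxy/z', array([0.0038, 0.0146, 0.3152]), 'zmax', np.float64(0.32091427884609225))
side cup0 (array([0.4762, 0.2884]), 'rms', np.float64(0.0040832170470832905), 'n', 188, 'tiltxy/z', array([ 0.0146, -0.0065,  0.0611]), 'zmax', np.float64(0.06663046218116493))
wrist cup0 (array([0.4713, 0.2929]), 'rms', np.float64(0.0009776676688954098), 'n', 42, 'tiltxy/z', array([0.0042, 0.065 , 0.0627]), 'zmax', np.float64(0.06653233122523072))
side held 192 lean 26.00093768773339 a at h=.1 0.08315426029086367 yaw off -1.2492941559048105
side cup0 136 lean 25.034200001178423 a at h=.1 0.07704631992422803 yaw off -2.961002584493114
```

```bash
python3 -m inch '-1 0.0052 -0.0002 0.0191 0 0 0.017; -1 0.0052 -0.0002 0.0191 0 0 0; -1 0.0052 -0.0002 0.0191 0 0 0; -1 0.0052 -0.0002 0.0191 0 0 0; -1 0.0052 -0.0002 0.0191 0 0 0; -1 0.0052 -0.0002 0.0191 0 0 0; -1 0.0052 -0.0002 0.0191 0 0 0; -1 0.0052 -0.0002 0.0191 0 0 0; -1 0 0 0 0 0 0; -1 0 0 0 0 0 0'
python3 - <<'E'
from h import *
u=np.array([np.cos(np.deg2rad(18)),np.sin(np.deg2rad(18))])
p,Rt=tool();c=p[:2]+.0555*u;m=camera_model("side");im,D=snapshot("side");print(p,p[2]+.009)
print("held",c,rim(m,D,c,p[2]+.010));print("cup0",rim(m,D,np.array([.476,.2885]),.0635,.004))
mt=camera_model("top");im2,D2=snapshot("top");print("top held",rim(mt,D2,c,p[2]+.010))
a=cv2.resize(im[170:260,240:360],(800,600),interpolation=3)[:,:,::-1];cv2.imwrite("pics/b.png",cv2.convertScaleAbs(a,alpha=1.4,beta=10))
E
```

```text
clock: 10.65
tool_pos: [0.4231, 0.2713, 0.1506]
eef_rot: [0.979, 0.145, -0.143, 0.022]
contact_force: [0.3, -0.5, -0.6]
opening: 0.208
finger_force: 50.5
[0.4231 0.2713 0.1506] 0.15956036292560574
held [0.4759 0.2884] (array([0.4806, 0.2862]), 'rms', np.float64(0.004699149400059118), 'n', 58, 'tiltxy/z', array([0.0061, 0.0333, 0.1579]), 'zmax', np.float64(0.16612498656986316))
cup0 (array([0.4764, 0.2888]), 'rms', np.float64(0.0038086291013647035), 'n', 103, 'tiltxy/z', array([ 0.0081, -0.0164,  0.0624]), 'zmax', np.float64(0.06540885616541056))
top held (array([0.4718, 0.2858]), 'rms', np.float64(0.00429467376953946), 'n', 30, 'tiltxy/z', array([0.0059, 0.0292, 0.1588]), 'zmax', np.float64(0.1658047637968891))
```

View pics/b.png

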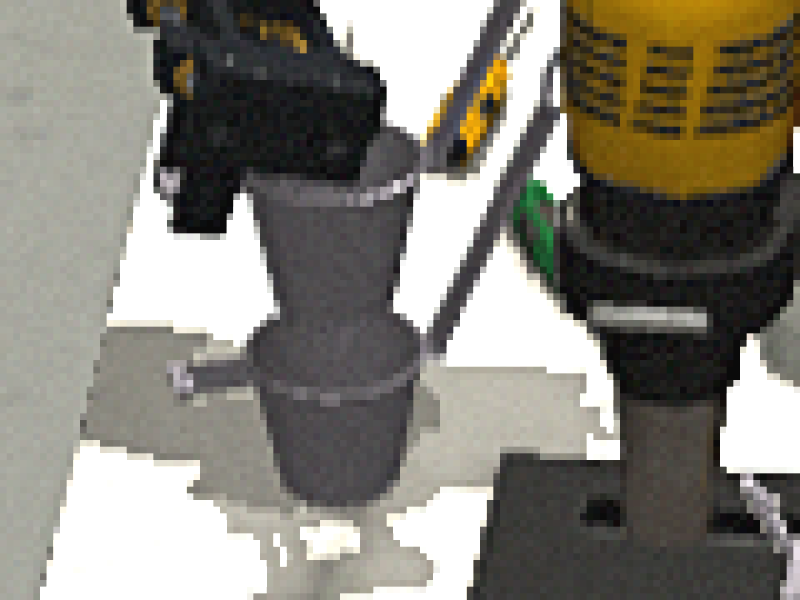

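Viewed from the side, the held cup's foot (columns 278–398) is centred over cup0's mouth (250–425). A small shift in y is needed, then I lower it in.

```bash
python3 -m inch '-1 0.0009 -0.0029 0 0 0 0; -1 0 0 0 0 0 0; -1 0.003 0 0.0102 0 0 0; -1 0.003 0 0.0102 0 0 0; -1 0.003 0 0.0102 0 0 0; -1 0 0 0 0 0 0' && python3 -m inch '-1 0.003 0 0.0102 0 0 0; -1 0.003 0 0.0102 0 0 0; -1 0.003 0 0.0102 0 0 0; -1 0 0 0 0 0 0'
```

```text
clock: 11.25
tool_pos: [0.4214, 0.2751, 0.1161]
eef_rot: [0.978, 0.146, -0.145, 0.022]
contact_force: [-0.3, 1.2, -2.1]
opening: 0.209
finger_force: 50.4
clock: 11.58
tool_pos: [0.4216, 0.2751, 0.0843]
eef_rot: [0.978, 0.146, -0.144, 0.022]
contact_force: [-0.7, -0.9, -1.0]
opening: 0.214
finger_force: 50.4
```

```bash
python3 -m inch '-1 0.0012 0 0.0038 0 0 0; -1 0.0012 0 0.0038 0 0 0; -1 0 0 0 0 0 0'
```

```text
clock: 11.83
tool_pos: [0.4229, 0.2753, 0.0781]
eef_rot: [0.979, 0.146, -0.143, 0.021]
contact_force: [-0.0, -0.2, -1.6]
opening: 0.211
finger_force: 50.1
```

```bash
for i in 1; do python3 -m inch '-1 0.0006 0 0.0019 0 0 0; -1 0 0 0 0 0 0' | grep -E "pos|force"; done; python3 -m inch '-1 0.0006 0 0.0019 0 0 0; -1 0 0 0 0 0 0' | grep -E "pos|force";python3 -m inch '-1 0.0006 0 0.0019 0 0 0; -1 0 0 0 0 0 0' | grep -E "pos|force"
```

```text
tool_pos: [0.4223, 0.275, 0.0769]
contact_force: [-1.9, -0.6, 3.3]
finger_force: 50.0
tool_pos: [0.421, 0.2746, 0.0758]
contact_force: [-5.4, -1.5, 12.5]
finger_force: 50.0
tool_pos: [0.4197, 0.2742, 0.0748]
contact_force: [-7.5, -3.0, 21.3]
finger_force: 50.0
```

```bash
python3 -m inch '-1 -0.001 0 -0.003 0 0 0; 0.1 0 0 0 0 0 0; 0.1 0 0 0 0 0 0; 0.1 0 0 0 0 0 0; 0.1 0 0 0 0 0 0; 0.1 0 0 0 0 0 0'; python3 -m inch '0.1 0.004 0 -0.014 0 0 0; 0.1 0.004 0 -0.014 0 0 0; 0.1 0 0 -0.03 0 0 0; 0.1 0 0 -0.03 0 0 0; 0.1 0 0 -0.03 0 0 0; 0.1 0 0 -0.03 0 0 0; 0.1 0 0 -0.03 0 0 0; 0.1 0 0 0 0 0 0' | grep -E "pos|force"
python3 - <<'E'
from h import *
m=camera_model("side");im,D=snapshot("side");
for z in(.065,.085): print(z,rim(m,D,np.array([.476,.2885]),z-.0015,.004))
m2=camera_model("wrist");im2,D2=snapshot("wrist");print("wrist",rim(m2,D2,np.array([.476,.2885]),.0835,.004))
c=np.hstack([cv2.resize(im[170:260,240:360],(400,300),interpolation=3),cv2.resize(im2,(400,300))])[:,:,::-1];cv2.imwrite("pics/c.png",cv2.convertScaleAbs(c,alpha=1.4,beta=10))
E
```

```text
clock: 12.83
tool_pos: [0.4232, 0.2756, 0.0754]
eef_rot: [0.979, 0.146, -0.143, 0.021]
contact_force: [-0.6, 0.1, 0.7]
opening: 0.547
finger_force: 0.0
tool_pos: [0.4833, 0.2931, 0.2489]
contact_force: [1.0, -1.0, -0.6]
finger_force: 0.0
0.065 (array([0.4766, 0.2882]), 'rms', np.float64(0.004908532260176458), 'n', 171, 'tiltxy/z', array([0.0087, 0.0037, 0.0633]), 'zmax', np.float64(0.0672456094934378))
0.085 (array([0.4775, 0.2881]), 'rms', np.float64(0.0037065397629032753), 'n', 120, 'tiltxy/z', array([ 0.0127, -0.0117,  0.0824]), 'zmax', np.float64(0.08577912719298021))
wrist (array([0.477 , 0.2914]), 'rms', np.float64(0.0036770169665895453), 'n', 2597, 'tiltxy/z', array([0.0204, 0.0065, 0.0836]), 'zmax', np.float64(0.08605824467489678))
```

View pics/c.png

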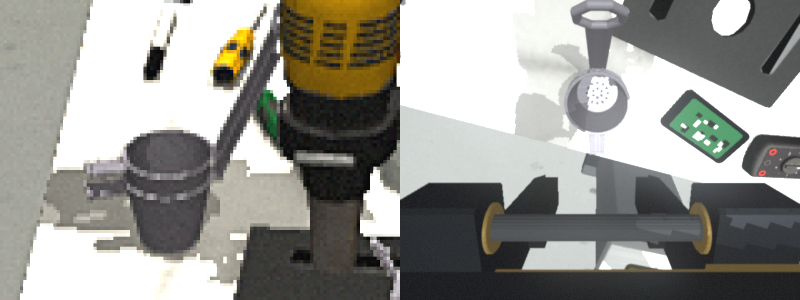

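The side view shows both rims stacked evenly, with the tabs at (105,170) and (105,190) and the straps aligned. The upper rim at z = 0.0858 means the cup is home. Next is cup 3.

```bash
python3 -m inch '0.5 -0.0267 0 -0.013 0 0 0; 0.5 -0.0267 0 -0.013 0 0 0; 0.5 -0.0267 0 -0.013 0 0 0; 0.5 -0.0072 0.0247 0.0021 0 0 0; 0.5 -0.0072 0.0247 0.0021 0 0 0; 0.5 -0.0072 0.0247 0.0021 0 0 0; 0.5 -0.0072 0.0247 0.0021 0 0 0; 0.5 -0.0072 0.0247 0.0021 0 0 0; 0.5 -0.0072 0.0247 0.0021 0 0 0; 0.5 -0.0072 0.0247 0.0021 0 0 0; 0.5 -0.0072 0.0247 0.0021 0 0 0; 0.5 -0.0072 0.0247 0.0021 0 0 0; 0.5 -0.0072 0.0247 0.0021 0 0 0; 0.5 -0.0072 0.0247 0.0021 0 0 0; 0.5 -0.0072 0.0247 0.0021 0 0 0; 0.5 -0.0072 0.0247 0.0021 0 0 0; 0.5 -0.0072 0.0247 0.0021 0 0 0; 0.5 -0.0072 0.0247 0.0021 0 0 0; 0.5 -0.0072 0.0247 0.0021 0 0 0; 0.5 0 0 0 0 0 0'
python3 -m inch '0.5 0 0 0 0.031 0 0.105; 0.5 0 0 0 0.031 0 0.105; 0.5 0 0 0 0.031 0 0.105; 0.5 0 0 0 0.031 0 0.105; 0.5 0 0 0 0.031 0 0.105; 0.5 0 0 0 0.031 0 0.105;0.5 0 0 0 0 0.106 0; 0.5 0 0 0 0 0.106 0; 0.5 0 0 0 0 0.106 0; 0.5 0 0 0 0 0.106 0; 0.5 0 0 0 0 0.106 0; 0.5 0 0 0 0 0 0; 0.5 0 0 0 0 0 0'
python3 - <<'E'
from h import *
s=get_state();print(s["q"]);to(grasp(3,.06)+.002*XR+.001*YR,GR)
E
```

```text
clock: 15.27
tool_pos: [0.4148, -0.1442, 0.3043]
eef_rot: [0.979, 0.142, -0.144, 0.022]
contact_force: [-0.2, -0.7, 0.5]
opening: 0.748
finger_force: 0.0
clock: 16.35
tool_pos: [0.4151, -0.1379, 0.304]
eef_rot: [0.977, -0.178, 0.116, 0.021]
contact_force: [0.4, -0.4, 0.9]
opening: 0.75
finger_force: 0.0
[-0.3806  0.3729  0.8143  2.2476 -0.6326  0.4686 -1.0182]
shift [0.0893 0.0144 0.184 ] turn [ 0.0034  0.0091 -0.0171]
```

```bash
python3 -m inch '0.5 0.0111 0.0018 0.023 0.003 0.009 -0.017; 0.5 0.0111 0.0018 0.023 0 0 0; 0.5 0.0111 0.0018 0.023 0 0 0; 0.5 0.0111 0.0018 0.023 0 0 0; 0.5 0.0111 0.0018 0.023 0 0 0; 0.5 0.0111 0.0018 0.023 0 0 0; 0.5 0.0111 0.0018 0.023 0 0 0; 0.5 0.0111 0.0018 0.023 0 0 0; 0.5 0 0 0 0 0 0; 0.5 0 0 0 0 0 0'
cat >> h.py <<'E'
def look(i):
    m=camera_model("wrist");p,d=snapshot("wrist");P=cloud(m,d)[0]
    yr=np.array([-np.sin(Y),np.cos(Y),0]);xr=np.array([np.cos(Y),np.sin(Y),0])
    q=P-TAB[i];A=np.c_[q@xr,q@yr,q[:,2]]
    k=(abs(A[:,0])<.025)&(abs(A[:,1])<.02)&(abs(A[:,2])<.02);B=A[k];f=np.percentile(B[:,0],1);B=B[B[:,0]<f+.022]
    k=np.polyfit(B[:,0],B[:,2],1);y=(B[:,1].min()+B[:,1].max())/2;x=f+.0128
    z=np.polyval(k,x)-.0023
    print("tab",len(B),f,"y",y,np.ptp(B[:,1]),"slope",k,"centre off",x,y,z)
    c=TAB[i]+xr*x+yr*y+z*Z
    to(c+GR.apply([0,0,.003])-.001*xr,GR);return c
E
python3 - <<'E'
from h import *
print(get_state()["q"]);look(3)
E
```

```text
clock: 17.18
tool_pos: [0.5363, -0.1982, 0.1464]
eef_rot: [0.978, -0.169, 0.121, 0.021]
contact_force: [-0.1, 1.1, 0.2]
opening: 0.752
finger_force: 0.0
[ 0.1124  0.7315  0.2462  2.0672 -0.9364  0.1824 -0.727 ]
tab 1661 -0.010105613123156897 y 0.0011084563613692347 0.01996705590702899 slope [0.5765 0.0005] centre off 0.0026943868768431033 0.0011084563613692347 -0.00023193856026237306
shift [-0.0042  0.0001  0.0609] turn [ 0.0015 -0.0033 -0.0008]
```

```bash
python3 -m inch '0.5 -0.0021 0 0.0122 0 0 0; 0.5 -0.0021 0 0.0122 0 0 0; 0.5 0 0 0.0122 0 0 0; 0.5 0 0 0.0122 0 0 0; 0.5 0 0 0.0122 0 0 0; 0.5 0 0 0 0 0 0; -1 0 0 0 0 0 0; -1 0 0 0 0 0 0; -1 0 0 0 0 0 0; -1 0 0 0 0 0 0; -1 0 0 0 0 0 0; -1 0 0 0 0 0 0; -1 0 0 0 0 0 0' 50; python3 - <<'E'
from h import *
to(TAB[3]+.0027*XR+.0011*YR-.001*XR+GR.apply([0,0,.003]),GR)
E
python3 -m inch '-1 0.001 0 -0.0039 0 0 0; -1 0 0 0 0 0 0'
```

```text
clock: 18.32
tool_pos: [0.5482, -0.2029, 0.091]
eef_rot: [0.978, -0.17, 0.12, 0.022]
contact_force: [-0.2, 0.6, -0.0]
opening: 0.239
finger_force: 0.0
shift [-0.0033 -0.0001  0.0027] turn [ 0.0026  0.0004 -0.0009]
clock: 18.48
tool_pos: [0.5482, -0.2028, 0.0952]
eef_rot: [0.978, -0.17, 0.12, 0.022]
contact_force: [0.6, 0.7, 0.6]
opening: 0.208
finger_force: 50.0
```

```bash
python3 -m inch '0.1 0 0 0 0 0 0; 0.1 0 0 0 0 0 0; 0.1 0 0 0 0 0 0; 0.1 -0.0043 0 0.0066 0 0 0; 0.1 0 0 0 0 0 0; 0.1 0 0 0 0 0 0' | grep -E "pos|force"
python3 - <<'E'
from h import *
to(TAB[3]+.0027*XR+.0011*YR-.001*XR+GR.apply([0,0,.003]),GR)
E
python3 -m inch '-1 0 0 0 0 0 0; -1 0 0 0 0 0 0; -1 0 0 0 0 0 0; -1 0 0 0 0 0 0; -1 0 0 0 0 0 0; -1 0 0 0 0 0 0; -1 0 0 0 0 0 0; -1 0 0 0 0 0 0; -1 0 0 0 0 0 0; -1 0 0 0 0 0 0' 50
```

```text
tool_pos: [0.547, -0.2026, 0.0883]
contact_force: [-0.2, -0.0, -0.4]
finger_force: 0.0
shift [-0.0014 -0.0003  0.0004] turn [ 0.0026  0.0049 -0.0011]
clock: 19.82
tool_pos: [0.5473, -0.2026, 0.0889]
eef_rot: [0.978, -0.17, 0.118, 0.022]
contact_force: [-0.0, 0.1, 0.7]
opening: 0.208
finger_force: 50.0
```

```bash
python3 -m inch '-1 0.001 0 -0.0039 0 0 0; -1 0 0 0 0 0 0' | grep -E "pos|force" && python3 -m inch '-1 -0.0083 0 -0.0061 0 -0.0535 0; -1 -0.0083 0 -0.0061 0 -0.0535 0; -1 -0.0083 0 -0.0061 0 -0.0535 0; -1 -0.0083 0 -0.0061 0 -0.0535 0; -1 -0.0083 0 -0.0061 0 -0.0535 0; -1 -0.0083 0 -0.0061 0 -0.0535 0; -1 -0.0083 0 -0.0061 0 -0.0535 0; -1 -0.0083 0 -0.0061 0 -0.0535 0; -1 -0.0083 0 -0.0061 0 -0.0535 0; -1 -0.0083 0 -0.0061 0 -0.0535 0; -1 0 0 0 0 0 0; -1 0 0 0 0 0 0'
cat >> h.py <<'E'
P3=np.array([.1105,0,-.158])
def ringpos(d=None):
    p,Rt=tool();q=p+Rt.apply(P3 if d is None else d);xr=np.array([np.cos(Y),np.sin(Y),0]);yr=np.array([-xr[1],xr[0],0])
    print("ring xr,yr,z",q@xr,q@yr,q[2],"tool tilt",np.degrees(np.arcsin(Rt.as_matrix()[:,2]@xr)))
E
python3 - <<'E'
from h import *
ringpos()
E
```

```text
tool_pos: [0.5473, -0.2026, 0.0932]
contact_force: [0.3, -0.6, -1.7]
finger_force: 50.0
clock: 20.98
tool_pos: [0.4709, -0.175, 0.153]
eef_rot: [0.975, -0.169, -0.144, -0.024]
contact_force: [1.0, 0.2, -0.5]
opening: 0.214
finger_force: 50.0
ring xr,yr,z 0.6536887818935229 -0.006726689655031088 0.2724281822855311 tool tilt -16.749381384428148
```

```bash
python3 -m inch '-1 -0.0005 0 -0.0053 0 0 0; -1 -0.0005 0 -0.0054 0 0 0; -1 0 0 0 0 0 0' | grep -E "pos|force" && python3 -m inch '-1 -0.0057 0 -0.0019 0 0 0; -1 -0.0069 0 -0.002 0 0 0; -1 0 0 0 0 0 0' | grep -E "pos|force"&& python3 -m inch '-1 -0.0107 0 -0.0024 0 0 0; -1 -0.0108 0 -0.0024 0 0 0; -1 0 0 0 0 0 0'| grep -E "pos|force"; python3 - <<'E'
from h import *
ringpos()
p,d=snapshot("side")
cv2.imwrite("pics/s3.png",cv2.convertScaleAbs(cv2.resize(p[230:400,242:412],None,fx=3,fy=3,interpolation=3)[:,:,::-1],alpha=1.5,beta=10))
E
```

```text
tool_pos: [0.4726, -0.1759, 0.1646]
contact_force: [0.2, -0.4, -1.6]
finger_force: 50.0
tool_pos: [0.4604, -0.1714, 0.1719]
contact_force: [-0.4, 0.2, -1.3]
finger_force: 50.0
tool_pos: [0.4422, -0.1649, 0.1828]
contact_force: [-0.4, -0.1, -2.0]
finger_force: 50.0
ring xr,yr,z 0.6236677452388234 -0.007180188269232207 0.3016475862550514 tool tilt -16.963032362594394
```

View pics/s3.png

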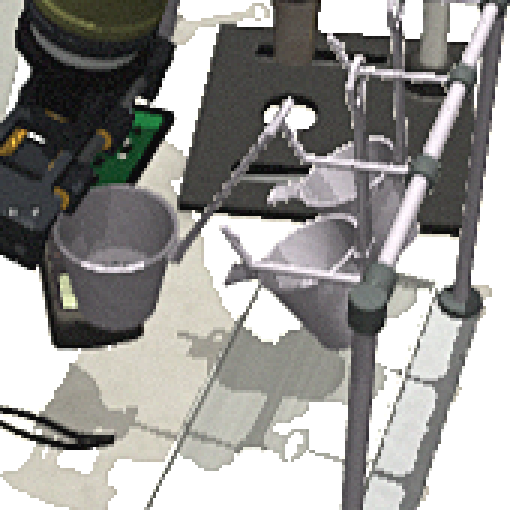

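Cup 3 is off its hook too: its ring, near (290,100), is clear of the tip at about (282,125).

```bash
python3 -m inch '-1 -0.0187 0 -0.0101 0 0 0; -1 -0.0187 0 -0.0101 0 0 0; -1 -0.0187 0 -0.0101 0 0 0; -1 -0.0187 0 -0.0101 0 0 0; -1 -0.01 0 -0.0335 -0.03 0 -0.102; -1 -0.01 0 -0.0335 -0.03 0 -0.102; -1 0 0 0 -0.03 0 -0.102; -1 0 0 0 -0.03 0 -0.102; -1 0 0 0 -0.03 0 -0.102; -1 0 0 0 -0.03 0 -0.102; -1 0 0 0 0 0 0'
cat >> h.py <<'E'
Y0=np.deg2rad(17)
UP=toolR(cupR(Y0,np.deg2rad(-16.7)))
E
python3 - <<'E'
from h import *
s=get_state();print(s["q"]);to(np.array([.4233,.2755,.31]),UP)
m=camera_model("side");im,D=snapshot("side")
print("stack",rim(m,D,np.array([.4775,.288]),.0835,.004))
E
```

```text
clock: 22.7
tool_pos: [0.3884, -0.144, 0.3121]
eef_rot: [0.978, 0.148, -0.145, 0.02]
contact_force: [-0.8, 0.4, -1.3]
opening: 0.214
finger_force: 50.0
[-0.2975  0.536   0.7206  1.9241 -0.1875  1.0441 -0.7665]
shift [ 0.1514 -0.3905 -0.0417] turn [-0.0036  0.0023  0.0036]
stack (array([0.4764, 0.2891]), 'rms', np.float64(0.004003048369315645), 'n', 90, 'tiltxy/z', array([ 0.0177, -0.0022,  0.0822]), 'zmax', np.float64(0.08630974210860784))
```

```bash
python3 -m inch '-1 0.0101 -0.026 -0.0028 0 0 0; -1 0.0101 -0.026 -0.0028 0 0 0; -1 0.0101 -0.026 -0.0028 0 0 0; -1 0.0101 -0.026 -0.0028 0 0 0; -1 0.0101 -0.026 -0.0028 0 0 0; -1 0.0101 -0.026 -0.0028 0 0 0; -1 0.0101 -0.026 -0.0028 0 0 0; -1 0.0101 -0.026 -0.0028 0 0 0; -1 0.0101 -0.026 -0.0028 0 0 0; -1 0.0101 -0.026 -0.0028 0 0 0; -1 0.0101 -0.026 -0.0028 0 0 0; -1 0.0101 -0.026 -0.0028 0 0 0; -1 0.0101 -0.026 -0.0028 0 0 0; -1 0.0101 -0.026 -0.0028 0 0 0; -1 0.0101 -0.026 -0.0028 0 0 0; -1 0 0 0 0 0 0; -1 0 0 0 0 0 0'
cat >> h.py <<'E'
def strap(m,D,c,zz,yaw):
    u=np.array([np.cos(yaw),np.sin(yaw)]);P=cloud(m,D)[0];a=(P[:,:2]-c)@u;b=(P[:,:2]-c)@[-u[1],u[0]];h=P[:,2]-zz
    k=(a>.05)&(a<.12)&(abs(b)<.025)&(h>.05)&(h<.16)&(abs(a-(.0294+.466*h))<.02)
    if k.sum()<20: return None
    f=np.polyfit(h[k],a[k],1)
    return "n",k.sum(),"lean",np.degrees(np.arctan(f[0])),"a.1",np.polyval(f,.1),"yaw off",np.degrees(np.arctan2(np.median(b[k]),np.median(a[k])))
def hover(cs,zs):
    """held cup and stack, side and wrist"""
    u=np.array([np.cos(Y0),np.sin(Y0)]);p,Rt=tool();c=p[:2]+.055*u
    mw=camera_model("wrist");iw,Dw=snapshot("wrist");ms=camera_model("side");im,D=snapshot("side")
    print("held wrist",rim(mw,Dw,c,p[2]+.010));hs=rim(ms,D,c,p[2]+.010);print("held side",hs)
    st=rim(ms,D,cs,zs-.0015,.004);print("stack",st)
    hc=rim(mw,Dw,c,p[2]+.010)[0]
    print("held strap",strap(ms,D,hc,p[2]-.0215,Y0));print("stack strap",strap(ms,D,st[0],zs-.0325,Y0))
    print("centre-TCP",hc-p[:2]);return im
E
python3 - <<'E'
from h import *
print(tool()[0]);hover(np.array([.4770,.2885]),.085)
E
```

```text
clock: 24.17
tool_pos: [0.4254, 0.275, 0.309]
eef_rot: [0.978, 0.146, -0.146, 0.02]
contact_force: [1.3, -0.4, -1.3]
opening: 0.21
finger_force: 50.0
[0.4254 0.275  0.309 ]
held wrist (array([0.4789, 0.2916]), 'rms', np.float64(0.004096508612345222), 'n', 15978, 'tiltxy/z', array([-0.0324, -0.0013,  0.3153]), 'zmax', np.float64(0.322874635916499))
held side (array([0.4838, 0.2889]), 'rms', np.float64(0.00434335388083129), 'n', 56, 'tiltxy/z', array([0.0137, 0.0026, 0.3151]), 'zmax', np.float64(0.32222928245284665))
stack (array([0.4779, 0.289 ]), 'rms', np.float64(0.003660875926021009), 'n', 118, 'tiltxy/z', array([ 0.0075, -0.0131,  0.0825]), 'zmax', np.float64(0.08618957945992374))
held strap ('n', np.int64(191), 'lean', np.float64(27.137087690156758), 'a.1', np.float64(0.08228296351437506), 'yaw off', np.float64(-5.237770206739436))
stack strap ('n', np.int64(196), 'lean', np.float64(23.527459684160405), 'a.1', np.float64(0.07792015407023722), 'yaw off', np.float64(-2.954572631503402))
centre-TCP [0.0535 0.0166]
```

```bash
python3 -m inch '-1 0 0 0 0 0.034 0; -1 0.0049 -0.0001 0.0192 0 0 0; -1 0.0049 -0.0001 0.0192 0 0 0; -1 0.0049 -0.0001 0.0192 0 0 0; -1 0.0049 -0.0001 0.0192 0 0 0; -1 0.0049 -0.0001 0.0192 0 0 0; -1 0.0049 -0.0001 0.0192 0 0 0; -1 0.0049 -0.0001 0.0192 0 0 0; -1 0 0 0 0 0 0; -1 0 0 0 0 0 0'
python3 - <<'E'
from h import *
im=hover(np.array([.4770,.2885]),.085)
# foot vs mouth columns in the side image
g=cv2.cvtColor(im,cv2.COLOR_RGB2GRAY)
for row in range(196,240,3):
    k=np.nonzero(g[row,265:320]<105)[0]; print(row,k.min()+265 if len(k) else 0,k.max()+265 if len(k) else 0,end=" | ")
a=cv2.resize(im[160:250,240:360],(800,600),interpolation=3)[:,:,::-1];cv2.imwrite("pics/b2.png",cv2.convertScaleAbs(a,alpha=1.4,beta=10))
E
```

```text
clock: 25.1
tool_pos: [0.4235, 0.2729, 0.1711]
eef_rot: [0.981, 0.144, -0.129, 0.018]
contact_force: [0.2, -0.6, -1.4]
opening: 0.212
finger_force: 50.0
held wrist (array([0.4771, 0.2895]), 'rms', np.float64(0.004182374657425231), 'n', 19667, 'tiltxy/z', array([-0.0027,  0.008 ,  0.1787]), 'zmax', np.float64(0.18433831242525117))
held side (array([0.4795, 0.2886]), 'rms', np.float64(0.004866709093284592), 'n', 91, 'tiltxy/z', array([-0.0015,  0.0057,  0.1788]), 'zmax', np.float64(0.18640029809695766))
stack (array([0.4775, 0.2888]), 'rms', np.float64(0.004160544679959713), 'n', 109, 'tiltxy/z', array([ 0.02  , -0.0165,  0.0822]), 'zmax', np.float64(0.08639313909319579))
held strap ('n', np.int64(172), 'lean', np.float64(24.768343510161923), 'a.1', np.float64(0.07764295940560033), 'yaw off', np.float64(-4.557159043289192))
stack strap ('n', np.int64(202), 'lean', np.float64(23.132783999636974), 'a.1', np.float64(0.07829502438916285), 'yaw off', np.float64(-2.57180231315942))
centre-TCP [0.0536 0.0165]
196 265 319 | 199 280 319 | 202 281 319 | 205 281 319 | 208 283 319 | 211 280 311 | 214 277 309 | 217 276 308 | 220 265 307 | 223 267 305 | 226 265 302 | 229 266 304 | 232 265 305 | 235 265 302 | 238 265 319 |
```

```bash
python3 -m inch '-1 0.0003 -0.001 0 0 0 0; -1 0 0 0 0 0 0; -1 0.0028 0 0.0106 0 0 0; -1 0.0028 0 0.0106 0 0 0; -1 0.0028 0 0.0106 0 0 0; -1 0 0 0 0 0 0' | grep -E "pos|force" && python3 -m inch '-1 0.0028 0 0.0106 0 0 0; -1 0.0028 0 0.0106 0 0 0; -1 0.0028 0 0.0106 0 0 0; -1 0 0 0 0 0 0'| grep -E "pos|force"; python3 -m inch '-1 0.001 0 0.0039 0 0 0; -1 0 0 0 0 0 0'| grep -E "pos|force"
```

```text
tool_pos: [0.4217, 0.2752, 0.1356]
contact_force: [-0.9, 0.3, -0.9]
finger_force: 50.0
tool_pos: [0.4219, 0.2753, 0.103]
contact_force: [-0.5, 0.2, -1.6]
finger_force: 50.0
tool_pos: [0.423, 0.2754, 0.1007]
contact_force: [-0.2, 0.3, -1.3]
finger_force: 50.0
```

```bash
python3 -m inch '-1 0.0005 0 0.0019 0 0 0; -1 0 0 0 0 0 0'| grep -E "pos|contact"; python3 -m inch '-1 0.0005 0 0.0019 0 0 0; -1 0 0 0 0 0 0'| grep -E "pos|contact"; python3 -m inch '-1 0.0005 0 0.0019 0 0 0; -1 0 0 0 0 0 0'| grep -E "pos|contact"
```

```text
tool_pos: [0.4232, 0.2755, 0.0993]
contact_force: [-0.8, -0.8, -1.2]
tool_pos: [0.4232, 0.2756, 0.0973]
contact_force: [-0.7, 0.4, -0.3]
tool_pos: [0.4221, 0.2751, 0.0955]
contact_force: [-2.5, -2.5, 4.5]
```

```bash
python3 -m inch '-1 0.0005 0 0.0015 0 0 0; -1 0 0 0 0 0 0'| grep -E "pos|contact";  python3 -m inch '-1 -0.0005 0 -0.002 0 0 0; 0.1 0 0 0 0 0 0; 0.1 0 0 0 0 0 0; 0.1 0 0 0 0 0 0; 0.1 0 0 0 0 0 0; 0.1 0 0 0 0 0 0'| grep -E "pos|contact|open"; python3 -m inch '0.1 0.004 0 -0.014 0 0 0; 0.1 0.004 0 -0.014 0 0 0; 0.1 0 0 -0.03 0 0 0; 0.1 0 0 -0.03 0 0 0; 0.1 0 0 -0.03 0 0 0; 0.1 0 0 -0.03 0 0 0; 0.1 0 0 -0.03 0 0 0; 0.1 0 0 0 0 0 0' | grep -E "pos|force"
cat >> h.py <<'E'
def stack(cs,zs):
    m=camera_model("side");im,D=snapshot("side");mw=camera_model("wrist");iw,Dw=snapshot("wrist")
    for z in (zs-.02,zs): print(z,rim(m,D,cs,z-.0015,.004))
    print("wrist",rim(mw,Dw,cs,zs-.0015,.004))
    for z in (zs-.02,zs): print("strap",strap(m,D,cs,z-.0325,Y0))
    c=np.hstack([cv2.resize(im[170:260,240:360],(400,300),interpolation=3),cv2.resize(iw,(400,300))])[:,:,::-1];cv2.imwrite("pics/stack%d.png"%(zs*1000),cv2.convertScaleAbs(c,alpha=1.4,beta=10))
E
python3 - <<'E'
from h import *
stack(np.array([.4772,.2888]),.105)
E
```

```text
tool_pos: [0.4211, 0.275, 0.0947]
contact_force: [-5.8, -2.2, 11.9]
tool_pos: [0.4236, 0.276, 0.0956]
contact_force: [0.6, -1.0, 0.4]
opening: 0.547
tool_pos: [0.479, 0.2913, 0.2707]
contact_force: [2.0, -0.2, 0.6]
finger_force: 0.0
0.08499999999999999 (array([0.4777, 0.2895]), 'rms', np.float64(0.004790968070842707), 'n', 160, 'tiltxy/z', array([0.021 , 0.0112, 0.0832]), 'zmax', np.float64(0.08709277392250056))
0.105 (array([0.4781, 0.2888]), 'rms', np.float64(0.003515164685131317), 'n', 124, 'tiltxy/z', array([ 0.0236, -0.0034,  0.1026]), 'zmax', np.float64(0.10659369669062782))
wrist (array([0.4774, 0.292 ]), 'rms', np.float64(0.003606439911627364), 'n', 2586, 'tiltxy/z', array([0.0236, 0.0125, 0.1037]), 'zmax', np.float64(0.10622613406508101))
strap ('n', np.int64(300), 'lean', np.float64(19.718930370623013), 'a.1', np.float64(0.07363676556424731), 'yaw off', np.float64(-3.2312151142618686))
strap ('n', np.int64(254), 'lean', np.float64(20.0941358736396), 'a.1', np.float64(0.0806513811815002), 'yaw off', np.float64(-2.5293222091864442))
```

```bash
python3 -m inch '0.5 -0.0234 0 -0.0076 0 0 0; 0.5 -0.0234 0 -0.0076 0 0 0; 0.5 -0.0234 0 -0.0076 0 0 0; 0.5 -0.0068 0.0229 0.0018 0 0 0; 0.5 -0.0068 0.0229 0.0018 0 0 0; 0.5 -0.0068 0.0229 0.0018 0 0 0; 0.5 -0.0068 0.0229 0.0018 0 0 0; 0.5 -0.0068 0.0229 0.0018 0 0 0; 0.5 -0.0068 0.0229 0.0018 0 0 0; 0.5 -0.0068 0.0229 0.0018 0 0 0; 0.5 -0.0068 0.0229 0.0018 0 0 0; 0.5 -0.0068 0.0229 0.0018 0 0 0; 0.5 -0.0068 0.0229 0.0018 0 0 0; 0.5 -0.0068 0.0229 0.0018 0 0 0; 0.5 -0.0068 0.0229 0.0018 0 0 0; 0.5 -0.0068 0.0229 0.0018 0 0 0; 0.5 -0.0068 0.0229 0.0018 0 0 0; 0.5 -0.0068 0.0229 0.0018 0 0 0; 0.5 0 0 0 0 0 0' | grep -E "pos|contact"
python3 -m inch '0.5 0 0 0 0.027 0 0.103; 0.5 0 0 0 0.027 0 0.103; 0.5 0 0 0 0.027 0 0.103; 0.5 0 0 0 0.027 0 0.103; 0.5 0 0 0 0.027 0 0.103; 0.5 0 0 0 0.027 0 0.103; 0.5 0 0 0 0 0.1 0; 0.5 0 0 0 0 0.1 0; 0.5 0 0 0 0 0.1 0; 0.5 0 0 0 0 0.1 0; 0.5 0 0 0 0 0.1 0; 0.5 0 0 0 0 0 0; 0.5 0 0 0 0 0 0'
python3 - <<'E'
from h import *
s=get_state();print(s["q"]);to(grasp(2,.06)+.002*XR+.001*YR,GR)
E
```

```text
tool_pos: [0.4124, -0.0909, 0.3043]
contact_force: [-0.5, -0.2, 0.4]
clock: 30.8
tool_pos: [0.4126, -0.085, 0.304]
eef_rot: [0.979, -0.169, 0.115, 0.019]
contact_force: [0.4, -0.1, 0.3]
opening: 0.748
finger_force: 0.0
[-0.5614  0.3605  0.8628  2.2828 -0.6012  0.4492 -1.1536]
shift [ 0.1093 -0.0223  0.1886] turn [-0.0014  0.0113 -0.0009]
```

```bash
python3 -m inch '0.5 0.0137 -0.0028 0.0236 0 0.011 0; 0.5 0.0137 -0.0028 0.0236 0 0 0; 0.5 0.0137 -0.0028 0.0236 0 0 0; 0.5 0.0137 -0.0028 0.0236 0 0 0; 0.5 0.0137 -0.0028 0.0236 0 0 0; 0.5 0.0137 -0.0028 0.0236 0 0 0; 0.5 0.0137 -0.0028 0.0236 0 0 0; 0.5 0.0137 -0.0028 0.0236 0 0 0; 0.5 0 0 0 0 0 0; 0.5 0 0 0 0 0 0' | grep -E "pos|contact"
python3 - <<'E'
from h import *
print(get_state()["q"]);look(2)
E
```

```text
tool_pos: [0.5662, -0.1172, 0.1468]
contact_force: [0.3, 0.6, -0.2]
[-0.1052  0.7481  0.3275  2.048  -0.918   0.2089 -0.9161]
tab 1648 -0.010658320730297231 y 0.0010947720429620496 0.020037218938069274 slope [0.5735 0.0009] centre off 0.0021416792697027693 0.0010947720429620496 -0.00015140402348426613
shift [-0.0053 -0.0017  0.061 ] turn [-0.0002 -0.0027 -0.0025]
```

```bash
python3 -m inch '0.3 -0.003 -0.0009 0.0124 0 0 0; 0.3 -0.003 -0.0008 0.0124 0 0 0; 0.3 0 0 0.0124 0 0 0; 0.3 0 0 0.0124 0 0 0; 0.3 0 0 0.0124 0 0 0; 0.3 0 0 0 0 0 0; 0.3 0 0 0 0 0 0' | grep -E "pos|contact"; python3 - <<'E'
from h import *
to(TAB[2]+.0021*XR+.0011*YR-.001*XR+GR.apply([0,0,.003]),GR)
E
```

```text
tool_pos: [0.5754, -0.1187, 0.0885]
contact_force: [0.4, 0.4, -0.7]
shift [-0.0004  0.0002  0.0009] turn [ 0.0002 -0.0028 -0.0037]
```

```bash
python3 -m inch '-1 0 0 0.0008 0 0 0; -1 0 0 0 0 0 0; -1 0 0 0 0 0 0; -1 0 0 0 0 0 0; -1 0 0 0 0 0 0; -1 0 0 0 0 0 0; -1 0 0 0 0 0 0; -1 0 0 0 0 0 0; -1 0 0 0 0 0 0; -1 0 0 0 0 0 0' 50; python3 -c "
from h import *
ringpos()"; python3 -m inch '-1 0.001 0 -0.0039 0 0 0; -1 0 0 0 0 0 0' | grep -E "pos|contact|finger" && python3 -m inch '-1 -0.0083 0 -0.0061 0 -0.0535 0; -1 -0.0083 0 -0.0061 0 -0.0535 0; -1 -0.0083 0 -0.0061 0 -0.0535 0; -1 -0.0083 0 -0.0061 0 -0.0535 0; -1 -0.0083 0 -0.0061 0 -0.0535 0; -1 -0.0083 0 -0.0061 0 -0.0535 0; -1 -0.0083 0 -0.0061 0 -0.0535 0; -1 -0.0083 0 -0.0061 0 -0.0535 0; -1 -0.0083 0 -0.0061 0 -0.0535 0; -1 -0.0083 0 -0.0061 0 -0.0535 0; -1 0 0 0 0 0 0; -1 0 0 0 0 0 0'; python3 -c "
from h import *
ringpos()"
```

```text
clock: 33.1
tool_pos: [0.5762, -0.119, 0.0874]
eef_rot: [0.978, -0.17, 0.122, 0.021]
contact_force: [0.4, 0.1, 1.0]
opening: 0.206
finger_force: 50.0
ring xr,yr,z 0.6511514039800165 0.0810151568914864 0.2676510533239728 tool tilt 14.181453646234587
tool_pos: [0.5759, -0.1188, 0.0916]
contact_force: [-0.3, 0.8, -2.4]
finger_force: 50.0
clock: 34.27
tool_pos: [0.499, -0.0912, 0.1508]
eef_rot: [0.975, -0.17, -0.14, -0.024]
contact_force: [-1.3, 0.5, -0.5]
opening: 0.211
finger_force: 50.0
ring xr,yr,z 0.6512797678806783 0.08115826392578805 0.2712825621180074 tool tilt -16.37225854631931
```

```bash
python3 -m inch '-1 -0.0003 0 -0.0053 0 0 0; -1 -0.0003 0 -0.0054 0 0 0; -1 0 0 0 0 0 0' | grep -E "pos|contact" && python3 -m inch '-1 -0.0057 0 -0.0019 0 0 0; -1 -0.0069 0 -0.002 0 0 0; -1 0 0 0 0 0 0' | grep -E "pos|contact"&& python3 -m inch '-1 -0.0107 0 -0.0024 0 0 0; -1 -0.0108 0 -0.0024 0 0 0; -1 0 0 0 0 0 0'| grep -E "pos|contact"; python3 - <<'E'
from h import *
ringpos()
m=camera_model("side");im,D=snapshot("side")
xr=np.array([np.cos(Y),np.sin(Y),0]);p,Rt=tool();q=p+Rt.apply(P3)
print("pixel of ring",proj(m,q)); P,u,v=cloud(m,D)
k=np.linalg.norm(P-q,axis=1)<.02;print(k.sum(),(P[k]-q).mean(0),(P[k]-q).min(0),(P[k]-q).max(0))
E
```

```text
tool_pos: [0.5014, -0.0922, 0.1624]
contact_force: [0.3, 0.3, -1.2]
tool_pos: [0.4891, -0.0878, 0.1696]
contact_force: [-0.1, -0.5, -0.9]
tool_pos: [0.4707, -0.0812, 0.1803]
contact_force: [0.1, -1.1, -0.7]
ring xr,yr,z 0.621635322493665 0.08090415635425047 0.30023397666759477 tool tilt -16.574047238879235
pixel of ring [346.1249 239.8385]
77 [ 0.0041 -0.0083  0.0004] [-0.0087 -0.0184 -0.0168] [0.0177 0.0131 0.013 ]
```

```bash
python3 -m inch '-1 -0.0258 0 -0.008 0 0 0; -1 -0.0258 0 -0.008 0 0 0; -1 -0.0258 0 -0.008 0 0 0; -1 -0.0258 0 -0.008 0 0 0; -1 -0.01 0 -0.0335 -0.03 0 -0.102; -1 -0.01 0 -0.0335 -0.03 0 -0.102; -1 0 0 0 -0.03 0 -0.102; -1 0 0 0 -0.03 0 -0.102; -1 0 0 0 -0.03 0 -0.102; -1 0 0 0 -0.03 0 -0.102; -1 0 0 0 0 0 0'
python3 - <<'E'
from h import *
s=get_state();print(s["q"]);to(np.array([.4233,.2755,.31]),UP)
m=camera_model("side");im,D=snapshot("side")
print("stack",rim(m,D,np.array([.4775,.288]),.1035,.004))
E
```

```text
clock: 35.98
tool_pos: [0.388, -0.0503, 0.3093]
eef_rot: [0.979, 0.147, -0.141, 0.02]
contact_force: [0.1, -0.8, -1.6]
opening: 0.209
finger_force: 50.0
[-0.4881  0.5093  0.6976  1.9701 -0.2184  1.0418 -0.9502]
shift [ 0.1242 -0.301  -0.0367] turn [-0.0014 -0.0046  0.0021]
stack (array([0.4787, 0.2882]), 'rms', np.float64(0.003340413578523687), 'n', 127, 'tiltxy/z', array([ 0.0058, -0.0046,  0.1025]), 'zmax', np.float64(0.10589259083634722))
```

```bash
python3 -m inch '-1 0.0103 -0.0251 -0.0031 0 0 0; -1 0.0103 -0.0251 -0.0031 0 0 0; -1 0.0103 -0.0251 -0.0031 0 0 0; -1 0.0103 -0.0251 -0.0031 0 0 0; -1 0.0103 -0.0251 -0.0031 0 0 0; -1 0.0103 -0.0251 -0.0031 0 0 0; -1 0.0103 -0.0251 -0.0031 0 0 0; -1 0.0103 -0.0251 -0.0031 0 0 0; -1 0.0103 -0.0251 -0.0031 0 0 0; -1 0.0103 -0.0251 -0.0031 0 0 0; -1 0.0103 -0.0251 -0.0031 0 0 0; -1 0.0103 -0.0251 -0.0031 0 0 0; -1 0 0 0 0 0 0; -1 0 0 0 0 0 0'
python3 - <<'E'
from h import *
hover(np.array([.4775,.2885]),.105);to(np.array([.4233,.2755,.19]),UP)
E
```

```text
clock: 37.2
tool_pos: [0.4243, 0.2754, 0.3096]
eef_rot: [0.979, 0.145, -0.142, 0.021]
contact_force: [-0.4, -1.1, -2.0]
opening: 0.212
finger_force: 50.0
held wrist (array([0.4767, 0.2916]), 'rms', np.float64(0.003935975515422339), 'n', 18301, 'tiltxy/z', array([-0.0077, -0.0011,  0.3168]), 'zmax', np.float64(0.32307529333891694))
held side (array([0.4803, 0.2894]), 'rms', np.float64(0.004393205436763484), 'n', 79, 'tiltxy/z', array([0.0243, 0.0132, 0.3161]), 'zmax', np.float64(0.3242065950080294))
stack (array([0.4783, 0.2892]), 'rms', np.float64(0.0037222828581960138), 'n', 124, 'tiltxy/z', array([0.0193, 0.0032, 0.1022]), 'zmax', np.float64(0.1059583120216647))
held strap ('n', np.int64(195), 'lean', np.float64(26.13051312074946), 'a.1', np.float64(0.07901815124316693), 'yaw off', np.float64(-5.5846096210620395))
stack strap ('n', np.int64(258), 'lean', np.float64(19.619571019171516), 'a.1', np.float64(0.07953526657713295), 'yaw off', np.float64(-2.833822747188235))
centre-TCP [0.0524 0.0163]
shift [ 0.0338 -0.0029  0.1153] turn [-0.0012 -0.0034 -0.0067]
```

```bash
python3 -m inch '-1 0 0 0 0 0.012 0; -1 0.0057 -0.0003 0.0192 0 0 0; -1 0.0057 -0.0003 0.0192 0 0 0; -1 0.0057 -0.0003 0.0192 0 0 0; -1 0.0057 -0.0003 0.0192 0 0 0; -1 0.0057 -0.0003 0.0192 0 0 0; -1 0.0057 -0.0003 0.0192 0 0 0; -1 0 0 0 0 0 0; -1 0 0 0 0 0 0'
python3 - <<'E'
from h import *
hover(np.array([.4775,.2885]),.105);to(np.array([.4233,.2755,.122]),UP)
E
```

```text
clock: 38.05
tool_pos: [0.4248, 0.2755, 0.1903]
eef_rot: [0.98, 0.144, -0.137, 0.02]
contact_force: [0.2, -0.1, -1.4]
opening: 0.205
finger_force: 50.0
held wrist (array([0.4773, 0.2917]), 'rms', np.float64(0.003932698080381313), 'n', 19581, 'tiltxy/z', array([0.0015, 0.0016, 0.1979]), 'zmax', np.float64(0.20360598055741366))
held side (array([0.4793, 0.2912]), 'rms', np.float64(0.004674678139255797), 'n', 81, 'tiltxy/z', array([0.0122, 0.0091, 0.198 ]), 'zmax', np.float64(0.20501852038765858))
stack (array([0.478 , 0.2899]), 'rms', np.float64(0.003811017395651448), 'n', 105, 'tiltxy/z', array([0.0158, 0.0008, 0.1022]), 'zmax', np.float64(0.10570310383155912))
held strap ('n', np.int64(175), 'lean', np.float64(25.022357666358268), 'a.1', np.float64(0.0776639033254885), 'yaw off', np.float64(-3.581840552976653))
stack strap ('n', np.int64(262), 'lean', np.float64(19.93417964482583), 'a.1', np.float64(0.07954159818629977), 'yaw off', np.float64(-3.7916479104474092))
centre-TCP [0.0525 0.0162]
shift [ 0.0162 -0.      0.0676] turn [-0.0022 -0.0179 -0.0044]
```

Aligned and level, so I lower it.

```bash
python3 -m inch '-1 -0.001 0 0 0 0 0; -1 0.003 0 0.0106 0 0 0; -1 0.003 0 0.0106 0 0 0; -1 0.003 0 0.0106 0 0 0; -1 0 0 0 0 0 0' | grep -E "pos|contact" && python3 -m inch '-1 0.003 0 0.0106 0 0 0; -1 0.003 0 0.0106 0 0 0; -1 0.003 0 0.0106 0 0 0; -1 0 0 0 0 0 0'| grep -E "pos|contact"; python3 -m inch '-1 0.0011 0 0.0038 0 0 0; -1 0 0 0 0 0 0'| grep -E "pos|contact";  python3 -m inch '-1 0.0005 0 0.0019 0 0 0; -1 0 0 0 0 0 0'| grep -E "pos|contact"
```

```text
tool_pos: [0.4225, 0.2761, 0.1551]
contact_force: [-0.8, 0.2, -1.7]
tool_pos: [0.4228, 0.276, 0.1221]
contact_force: [-0.4, 0.9, -1.7]
tool_pos: [0.424, 0.2763, 0.1199]
contact_force: [0.2, -0.0, -0.7]
tool_pos: [0.4242, 0.2765, 0.1185]
contact_force: [-0.3, 0.4, -0.9]
```

```bash
python3 -m inch '-1 0.0005 0 0.0019 0 0 0; -1 0 0 0 0 0 0'| grep -E "pos|contact"; python3 -m inch '-1 0.0005 0 0.0019 0 0 0; -1 0 0 0 0 0 0'| grep -E "pos|contact"
```

```text
tool_pos: [0.4241, 0.2765, 0.1165]
contact_force: [0.3, -0.5, -1.7]
tool_pos: [0.4226, 0.276, 0.1153]
contact_force: [-2.5, -1.3, 8.7]
```

```bash
python3 -m inch '-1 0.0003 0 0.001 0 0 0; -1 0 0 0 0 0 0'| grep -E "pos|contact";  python3 -m inch '-1 -0.0005 0 -0.002 0 0 0; 0.1 0 0 0 0 0 0; 0.1 0 0 0 0 0 0; 0.1 0 0 0 0 0 0; 0.1 0 0 0 0 0 0; 0.1 0 0 0 0 0 0'| grep -E "pos|contact|open"; python3 -m inch '0.1 0.004 0 -0.014 0 0 0; 0.1 0.004 0 -0.014 0 0 0; 0.1 0 0 -0.03 0 0 0; 0.1 0 0 -0.03 0 0 0; 0.1 0 0 -0.03 0 0 0; 0.1 0 0 -0.03 0 0 0; 0.1 0 0 -0.03 0 0 0; 0.1 0 0 0 0 0 0' | grep -E "pos|force"
python3 - <<'E'
from h import *
stack(np.array([.4775,.2892]),.125)
# press points relative to tool at cup1 grasp, several yaw/tilt
L=[cloud(camera_model("top"),np.load("pics/top0.npy"))[0],cloud(camera_model("side"),np.load("pics/side0.npy"))[0]]
P=np.r_[L[0],L[1]];P=P[(P[:,2]>.1)&(P[:,1]>.02)&(P[:,0]>.4)]
for tl in(0,7,14,20):
  for dy in(0,-5,-8):
    Rg=toolR(cupR(Y+np.deg2rad(dy),np.deg2rad(tl)));T=Rg.inv().apply(P-TAB[1]);k=(abs(T[:,0])<.05)&(abs(T[:,1])<.13)&(T[:,2]<-.04)&(T[:,2]>-.3)
    print(tl,dy,k.sum(),"nearest |y|",np.abs(T[k,1]).min() if k.any() else None, T[k][np.abs(T[k,1]).argmin()] if k.any() else "",P[k].max(0) if k.any() else "")
E
```

```text
tool_pos: [0.4222, 0.2759, 0.1149]
contact_force: [-4.3, -1.6, 12.5]
tool_pos: [0.4242, 0.2764, 0.1154]
contact_force: [0.3, 0.2, 0.5]
opening: 0.546
tool_pos: [0.482, 0.293, 0.2896]
contact_force: [0.7, -0.5, 0.7]
finger_force: 0.0
0.105 (array([0.4788, 0.2905]), 'rms', np.float64(0.004681554642305031), 'n', 165, 'tiltxy/z', array([0.0078, 0.0059, 0.1034]), 'zmax', np.float64(0.10737562540638028))
0.125 (array([0.477, 0.29 ]), 'rms', np.float64(0.0038914529808344632), 'n', 132, 'tiltxy/z', array([ 0.0227, -0.0114,  0.1222]), 'zmax', np.float64(0.12611892747075976))
wrist (array([0.4771, 0.293 ]), 'rms', np.float64(0.0035482367535751465), 'n', 2578, 'tiltxy/z', array([0.0204, 0.0097, 0.1236]), 'zmax', np.float64(0.12608833781828754))
strap ('n', np.int64(356), 'lean', np.float64(16.773890160759994), 'a.1', np.float64(0.07551954517601459), 'yaw off', np.float64(-3.133642063082476))
strap ('n', np.int64(275), 'lean', np.float64(20.068643402517008), 'a.1', np.float64(0.08059928752865353), 'yaw off', np.float64(-2.2887868914142575))
0 0 1721 nearest |y| 0.09163709907061593 [-0.041  -0.09
[... 337 characters left out ...]
5714444531 [-0.0454 -0.0844 -0.1384] [0.6438 0.1154 0.3452]
7 -8 2154 nearest |y| 0.08101015933025583 [-0.0497 -0.081  -0.1389] [0.644  0.1156 0.3452]
14 0 2610 nearest |y| 0.08943949846722224 [-0.0208 -0.0894 -0.1411] [0.6434 0.1133 0.3452]
14 -5 2767 nearest |y| 0.08436545714444532 [-0.0282 -0.0844 -0.1429] [0.6438 0.1217 0.3452]
14 -8 2790 nearest |y| 0.08101015933025583 [-0.0324 -0.081  -0.144 ] [0.644  0.1259 0.3452]
20 0 2187 nearest |y| 0.08943949846722224 [-0.0059 -0.0894 -0.1425] [0.6434 0.1135 0.3436]
20 -5 2632 nearest |y| 0.08436545714444532 [-0.0131 -0.0844 -0.1451] [0.6438 0.1221 0.3452]
20 -8 2858 nearest |y| 0.08101015933025585 [-0.0171 -0.081  -0.1466] [0.644  0.1269 0.3452]
```

View pics/stack125.png

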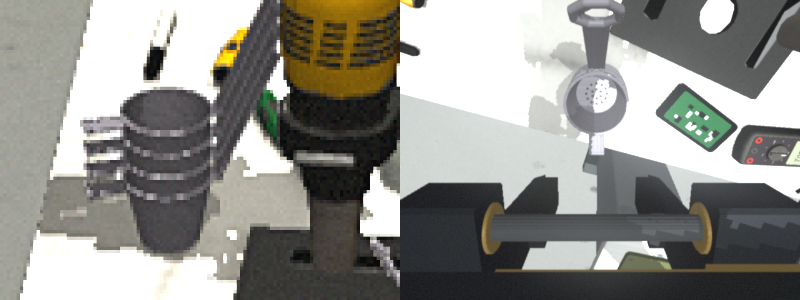

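Four cups are stacked, evenly nested with their handles aligned. Cup 1 hangs beside the drill press, so I check the clearance of a grasp offset sideways before going in.

```bash
python3 - <<'E'
from h import *
L=[cloud(camera_model("top"),np.load("pics/top0.npy"))[0],cloud(camera_model("side"),np.load("pics/side0.npy"))[0]]
P=np.r_[L[0],L[1]];P=P[(P[:,2]>.1)&(P[:,1]>.02)&(P[:,0]>.4)&(P[:,1]<.4)]
xr=np.array([np.cos(Y),np.sin(Y),0]);yr=np.array([-xr[1],xr[0],0])
def chk(name,p,Rg):
    T=Rg.inv().apply(P-p);k=(abs(T[:,0])<.045)&(T[:,1]>-.16)&(T[:,1]<.1)&(T[:,2]<-.035)&(T[:,2]>-.35)
    print(name,k.sum(),"max y",T[k,1].max() if k.any() else None,T[k][T[k,1].argmax()] if k.any() else "",P[k][T[k,1].argmax()] if k.any() else "")
c=TAB[1]+.0022*xr+.001*yr
for nm,b in(("grasp",0),("30",.03),("60",.06)): chk(nm,c-.01*yr-GR.apply([0,0,b]),GR)
for dx,dz in((-.02,.06),(-.05,.08),(-.08,.1),(-.11,.12),(-.15,.15)): chk(("pre",dx,dz),c-.01*yr+dx*xr+dz*Z,GR)
for f in(.25,.5,.75,1): # rotating to upright about the ring
    a=f*30.5;Rg=toolR(cupR(Y,np.deg2rad(14-a)));ring=c+GR.apply([0,0,.003])+GR.apply(P3)-.01*yr+.004*Z
    chk(("rot",f),ring-Rg.apply(P3),Rg)
to(grasp(1,.1)+.002*XR-.009*YR,GR)
E
```

```text
grasp 3341 max y -0.09843949846722223 [-0.0229 -0.0984 -0.1416] [0.5813 0.0662 0.2224]
30 3196 max y -0.09843949846722223 [-0.0229 -0.0984 -0.1116] [0.5813 0.0662 0.2224]
60 3038 max y -0.09843949846722223 [-0.0229 -0.0984 -0.0816] [0.5813 0.0662 0.2224]
('pre', -0.02, 0.06) 2920 max y -0.09843949846722226 [-0.018  -0.0984 -0.0786] [0.5813 0.0662 0.2224]
('pre', -0.05, 0.08) 1836 max y -0.09843949846722225 [ 0.0062 -0.0984 -0.0519] [0.5813 0.0662 0.2224]
('pre', -0.08, 0.1) 659 max y -0.10976059578600644 [ 0.0409 -0.1098 -0.0363] [0.5921 0.0743 0.2356]
('pre', -0.11, 0.12) 36 max y -0.13233255940211622 [ 0.0449 -0.1323 -0.0535] [0.5711 0.1058 0.2733]
('pre', -0.15, 0.15) 0 max y None  
('rot', 0.25) 3380 max y -0.09843949846722222 [-0.0204 -0.0984 -0.123 ] [0.5813 0.0662 0.2224]
('rot', 0.5) 3305 max y -0.0984394984672222 [-0.0146 -0.0984 -0.106 ] [0.5813 0.0662 0.2224]
('rot', 0.75) 3160 max y -0.09843949846722219 [-0.0066 -0.0984 -0.0898] [0.5813 0.0662 0.2224]
('rot', 1) 2951 max y -0.0984394984672222 [ 0.0035 -0.0984 -0.0749] [0.5813 0.0662 0.2224]
shift [0.0271 0.3446 0.0963] turn [0.0079 0.5007 0.6422]
```

```bash
python3 -m inch '0.5 -0.0234 0 -0.0076 0 0 0; 0.5 -0.0234 0 -0.0076 0 0 0; 0.5 -0.0234 0 -0.0076 0 0 0; 0.5 -0.0065 0.0221 0.0018 0 0 0; 0.5 -0.0065 0.0221 0.0018 0 0 0; 0.5 -0.0065 0.0221 0.0018 0 0 0; 0.5 -0.0065 0.0221 0.0018 0 0 0; 0.5 -0.0065 0.0221 0.0018 0 0 0; 0.5 -0.0065 0.0221 0.0018 0 0 0; 0.5 -0.0065 0.0221 0.0018 0 0 0; 0.5 -0.0065 0.0221 0.0018 0 0 0; 0.5 -0.0065 0.0221 0.0018 0 0 0; 0.5 -0.0065 0.0221 0.0018 0 0 0; 0.5 -0.0065 0.0221 0.0018 0 0 0; 0.5 -0.0065 0.0221 0.0018 0 0 0; 0.5 -0.0065 0.0221 0.0018 0 0 0; 0.5 0 0 0 0 0 0' | grep -E "pos|contact"
python3 -m inch '0.5 0 0 0 0.028 0 0.103; 0.5 0 0 0 0.028 0 0.103; 0.5 0 0 0 0.028 0 0.103; 0.5 0 0 0 0.028 0 0.103; 0.5 0 0 0 0.028 0 0.103; 0.5 0 0 0 0.028 0 0.103; 0.5 0 0 0 0 0.104 0; 0.5 0 0 0 0 0.104 0; 0.5 0 0 0 0 0.104 0; 0.5 0 0 0 0 0.104 0; 0.5 0 0 0 0 0.104 0; 0.5 0 0 0 0 0 0; 0.5 0 0 0 0 0 0'
python3 - <<'E'
from h import *
s=get_state();print(s["q"])
xr=np.array([np.cos(Y),np.sin(Y),0]);yr=np.array([-xr[1],xr[0],0]);c=TAB[1]+.0022*xr+.001*yr
to(c-.01*yr-.15*xr+.15*Z,GR);to(c-.01*yr-GR.apply([0,0,.06]),GR)
E
```

```text
tool_pos: [0.4164, -0.0298, 0.3253]
contact_force: [0.7, -0.5, -0.1]
clock: 43.5
tool_pos: [0.4165, -0.0239, 0.3249]
eef_rot: [0.978, -0.17, 0.118, 0.023]
contact_force: [0.1, 0.0, -0.0]
opening: 0.747
finger_force: 0.0
[-0.8381  0.3373  0.978   2.2547 -0.4529  0.4988 -1.4557]
shift [ 0.0105 -0.0422  0.0893] turn [ 0.0056  0.004  -0.0008]
shift [ 0.1203 -0.043   0.2107] turn [ 0.0056  0.004  -0.0008]
```

```bash
python3 -m inch '0.5 0.0026 -0.0106 0.0223 0.005 0.004 0; 0.5 0.0026 -0.0106 0.0223 0 0 0; 0.5 0.0026 -0.0106 0.0223 0 0 0; 0.5 0.0026 -0.0106 0.0223 0 0 0; 0.5 0 0 0 0 0 0; 0.5 0 0 0 0 0 0' | grep -E "pos|contact"
python3 - <<'E'
from h import *
xr=np.array([np.cos(Y),np.sin(Y),0]);yr=np.array([-xr[1],xr[0],0]);c=TAB[1]+.0022*xr+.001*yr
print(get_state()["q"]);to(c-.01*yr-GR.apply([0,0,.06]),GR)
m=camera_model("wrist");p,d=snapshot("wrist");cv2.imwrite("pics/w5.png",p[:,:,::-1])
P=cloud(m,d)[0];P=P[(P[:,2]>.12)&(P[:,1]>.02)&(P[:,0]>.5)]
T=GR.inv().apply(P-(c-.01*yr));k=(abs(T[:,0])<.045)&(T[:,1]>-.16)&(T[:,2]<-.035);print(k.sum(),T[k][T[k,1].argsort()[-3:]] if k.any() else "")
E
```

```text
tool_pos: [0.4636, 0.0028, 0.241]
contact_force: [-0.6, -0.7, -0.1]
[-0.5836  0.5098  0.6048  2.2694 -0.7205  0.2754 -1.3096]
shift [ 0.105  -0.0014  0.1217] turn [ 0.0021 -0.0027 -0.004 ]
10692 [[-0.0255 -0.1001 -0.139 ]
 [-0.0245 -0.1    -0.1411]
 [-0.0249 -0.1    -0.1412]]
```

View pics/w5.png

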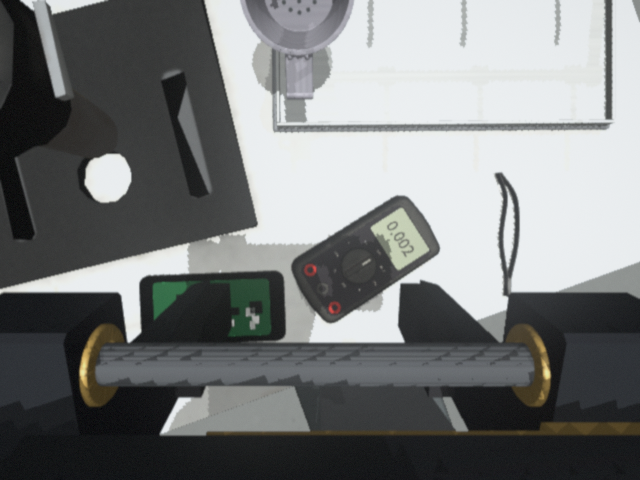

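The wrist view shows cup 1's tab at (298,75). The press's grey lever at (50,50) passes 100 mm from the tool axis, which clears the 94 mm half-width of the body. Approaching.

```bash
python3 -m inch '0.5 0.015 -0.0002 0.0174 0 0 0; 0.5 0.015 -0.0002 0.0174 0 0 0; 0.5 0.015 -0.0002 0.0174 0 0 0; 0.5 0.015 -0.0002 0.0174 0 0 0; 0.5 0.015 -0.0002 0.0174 0 0 0; 0.5 0.015 -0.0002 0.0174 0 0 0; 0.5 0.015 -0.0002 0.0174 0 0 0; 0.5 0 0 0 0 0 0; 0.5 0 0 0 0 0 0' | grep -E "pos|contact"
python3 - <<'E'
from h import *
print(get_state()["q"]);look(1)
E
```

```text
tool_pos: [0.5875, -0.0413, 0.1506]
contact_force: [0.1, 0.3, -0.0]
[-0.2897  0.7609  0.384   2.0122 -0.7898  0.2369 -1.1978]
tab 1625 -0.010768985001668452 y 0.0010740964631056667 0.0199971297610542 slope [0.577  0.0011] centre off 0.0020310149983315488 0.0010740964631056667 -6.208375133858607e-05
shift [-0.0012 -0.0106  0.0651] turn [ 0.0019 -0.0057 -0.004 ]
```

```bash
python3 -m inch '0.5 -0.0005 -0.0003 0.0132 0 0 0; 0.5 -0.0005 -0.0003 0.0132 0 0 0; 0.5 0 0 0.0132 0 0 0; 0.5 0 0 0.0132 0 0 0; 0.5 0 0 0.0132 0 0 0; 0.5 0 0 0 0 0 0; 0.5 0 0 0 0 0 0' | grep -E "pos|contact"; python3 - <<'E'
from h import *
to(TAB[1]+.002*XR+.0011*YR-.001*XR+GR.apply([0,0,.003]),GR)
E
```

```text
tool_pos: [0.6012, -0.0447, 0.0865]
contact_force: [0.1, 0.3, 0.8]
shift [ 0.0004 -0.0094 -0.001 ] turn [ 0.0014 -0.0049 -0.0033]
```

```bash
python3 -m inch '-1 0 0 0 0 0 0; -1 0 0 0 0 0 0; -1 0 0 0 0 0 0; -1 0 0 0 0 0 0; -1 0 0 0 0 0 0; -1 0 0 0 0 0 0; -1 0 0 0 0 0 0; -1 0 0 0 0 0 0; -1 0 0 0 0 0 0; -1 0 0 0 0 0 0; -1 0 0 0 0 0 0; -1 0 0 0 0 0 0' 8; python3 -m inch '-1 0 0 0 0 0 0; -1 0 0 0 0 0 0; -1 0 0 0 0 0 0' 50; python3 - <<'E'
from h import *
ringpos();s=get_state();print(s["contact_force"],s["moment"])
m=camera_model("wrist");im,d=snapshot("wrist");P=cloud(m,d)[0]
xr=np.array([np.cos(Y),np.sin(Y),0]);yr=np.array([-xr[1],xr[0],0]);p,Rt=tool()
q=P-p;A=np.c_[q@xr,q@yr,q[:,2]]
# rim of held cup in hang axes
c=np.array([.052*np.cos(.53)+.0,0,.03]);H=R.from_euler("y",-30.5,degrees=True).inv().apply(A)
k=(abs(H[:,2]-.0065)<.006)&(np.hypot(H[:,0]-.052,H[:,1])<.045)&(np.hypot(H[:,0]-.052,H[:,1])>.03);Q=H[k]
s=least_squares(lambda s:np.hypot(Q[:,0]-s[0],Q[:,1]-s[1])-.0375,[.052,0],loss="soft_l1",f_scale=.0015)
print(s.x,np.linalg.lstsq(np.c_[Q[:,:2],np.ones(len(Q))],Q[:,2],rcond=None)[0],len(Q))
E
```

```text
clock: 46.43
tool_pos: [0.602, -0.0448, 0.0857]
eef_rot: [0.977, -0.171, 0.123, 0.022]
contact_force: [-0.5, 0.2, -0.3]
opening: 0.236
finger_force: 7.7
clock: 46.68
tool_pos: [0.602, -0.0449, 0.0857]
eef_rot: [0.977, -0.171, 0.123, 0.022]
contact_force: [0.2, 0.8, 0.8]
opening: 0.212
finger_force: 48.7
ring xr,yr,z 0.650157797587421 0.1595119533414452 0.26616952636164976 tool tilt 14.328473807555973
[0.1894 0.8495 0.7989] [0.1487 0.1892 0.0759]
[0.0551 0.0023] [0.0254 0.0129 0.0068] 20314
```

```bash
python3 -m inch '-1 0.001 0 -0.0045 0 0 0; -1 0 0 0 0 0 0' | grep -E "pos|contact|finger" && python3 -m inch '-1 -0.0083 0 -0.0061 0 -0.0535 0; -1 -0.0083 0 -0.0061 0 -0.0535 0; -1 -0.0083 0 -0.0061 0 -0.0535 0; -1 -0.0083 0 -0.0061 0 -0.0535 0; -1 -0.0083 0 -0.0061 0 -0.0535 0; -1 -0.0083 0 -0.0061 0 -0.0535 0; -1 -0.0083 0 -0.0061 0 -0.0535 0; -1 -0.0083 0 -0.0061 0 -0.0535 0; -1 -0.0083 0 -0.0061 0 -0.0535 0; -1 -0.0083 0 -0.0061 0 -0.0535 0; -1 0 0 0 0 0 0; -1 0 0 0 0 0 0'; python3 -c "
from h import *
ringpos()
m=camera_model('side');im,D=snapshot('side')
cv2.imwrite('pics/s6.png',cv2.convertScaleAbs(cv2.resize(im[200:350,272:442],None,fx=3.4,fy=3.4,interpolation=3)[:,:,::-1],alpha=1.5,beta=10))"
```

```text
tool_pos: [0.6015, -0.0449, 0.0906]
contact_force: [0.7, 0.1, -1.8]
finger_force: 48.6
clock: 47.9
tool_pos: [0.5247, -0.017, 0.1496]
eef_rot: [0.975, -0.17, -0.139, -0.024]
contact_force: [0.4, 0.8, -1.1]
opening: 0.212
finger_force: 48.7
ring xr,yr,z 0.6502503129721965 0.15944990939188924 0.2704814800735256 tool tilt -16.204229206700493
```

View pics/s6.png

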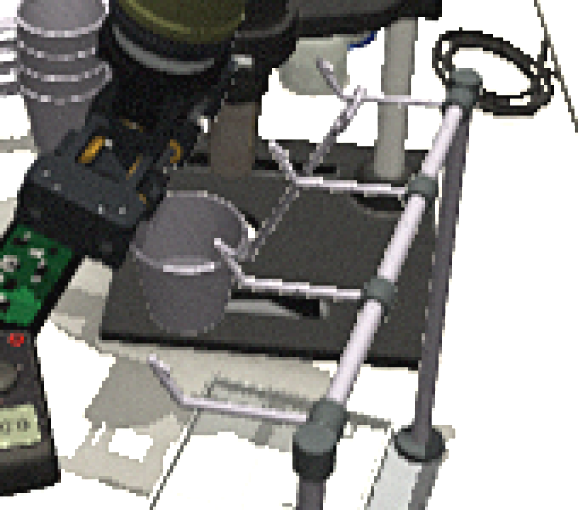

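Cup 1 is upright with its ring, near (350,105), around hook 1. The other three hooks are empty and the stack stands at (65,60). I use the same unhooking path as before.

```bash
python3 -m inch '-1 -0.0003 0 -0.0055 0 0 0; -1 -0.0003 0 -0.0055 0 0 0; -1 0 0 0 0 0 0' | grep -E "pos|contact" && python3 -m inch '-1 -0.0055 0 -0.0019 0 0 0; -1 -0.0069 0 -0.002 0 0 0; -1 0 0 0 0 0 0' | grep -E "pos|contact"&& python3 -m inch '-1 -0.0107 0 -0.0024 0 0 0; -1 -0.0108 0 -0.0024 0 0 0; -1 0 0 0 0 0 0'| grep -E "pos|contact"; python3 -c "
from h import *
ringpos()"
```

```text
tool_pos: [0.5271, -0.018, 0.1615]
contact_force: [0.9, -1.1, -1.4]
tool_pos: [0.515, -0.0134, 0.1685]
contact_force: [-0.1, 0.1, -1.4]
tool_pos: [0.4966, -0.0068, 0.1792]
contact_force: [-0.6, 0.0, -2.1]
ring xr,yr,z 0.6207701523889131 0.159636371129973 0.29949519927954116 tool tilt -16.426928710725694
```

```bash
python3 -m inch '-1 -0.03 0 -0.0042 0 0 0; -1 -0.03 0 -0.0042 0 0 0; -1 -0.03 0 -0.0042 0 0 0; -1 -0.03 0 -0.0042 0 0 0; -1 -0.0075 0 -0.0255 0 0 0; -1 -0.0075 0 -0.0255 0 0 0; -1 -0.0075 0 -0.0255 0 0 0; -1 0 0 0 -0.03 0 -0.102; -1 0 0 0 -0.03 0 -0.102; -1 0 0 0 -0.03 0 -0.102; -1 0 0 0 -0.03 0 -0.102; -1 0 0 0 -0.03 0 -0.102; -1 0 0 0 -0.03 0 -0.102; -1 0 0 0 0 0 0'
python3 - <<'E'
from h import *
s=get_state();print(s["q"]);to(np.array([.4233,.2755,.31]),UP)
m=camera_model("side");im,D=snapshot("side")
print("stack",rim(m,D,np.array([.4775,.289]),.1235,.004))
E
```

```text
clock: 49.87
tool_pos: [0.3944, 0.0312, 0.3079]
eef_rot: [0.979, 0.146, -0.141, 0.021]
contact_force: [-1.3, 0.3, -1.8]
opening: 0.212
finger_force: 48.7
[-0.5737  0.4924  0.5594  1.946  -0.2071  1.0604 -1.1798]
shift [ 0.0946 -0.2252 -0.0299] turn [-0.     -0.0063  0.0003]
stack (array([0.4781, 0.2906]), 'rms', np.float64(0.0033262288526305474), 'n', 108, 'tiltxy/z', array([ 0.0189, -0.0115,  0.1222]), 'zmax', np.float64(0.12603939593390048))
```

```bash
python3 -m inch '-1 0.0105 -0.025 -0.0033 0 0 0; -1 0.0105 -0.025 -0.0033 0 0 0; -1 0.0105 -0.025 -0.0033 0 0 0; -1 0.0105 -0.025 -0.0033 0 0 0; -1 0.0105 -0.025 -0.0033 0 0 0; -1 0.0105 -0.025 -0.0033 0 0 0; -1 0.0105 -0.025 -0.0033 0 0 0; -1 0.0105 -0.025 -0.0033 0 0 0; -1 0.0105 -0.025 -0.0033 0 0 0; -1 0 0 0 0 0 0; -1 0 0 0 0 0 0'
python3 - <<'E'
from h import *
hover(np.array([.4775,.2895]),.125)
p,Rt=tool();print("tool yaw",np.degrees(np.arctan2(*Rt.as_matrix()[:2,0][::-1])))
E
```

```text
clock: 50.83
tool_pos: [0.4244, 0.275, 0.3091]
eef_rot: [0.979, 0.144, -0.141, 0.021]
contact_force: [-0.4, -0.8, -1.5]
opening: 0.209
finger_force: 48.7
held wrist (array([0.4771, 0.2944]), 'rms', np.float64(0.004276717210795039), 'n', 20545, 'tiltxy/z', array([-0.0183,  0.0335,  0.3167]), 'zmax', np.float64(0.3223187968999342))
held side (array([0.4797, 0.2921]), 'rms', np.float64(0.004748897500094699), 'n', 83, 'tiltxy/z', array([0.0034, 0.019 , 0.316 ]), 'zmax', np.float64(0.32315575652627865))
stack (array([0.4778, 0.2902]), 'rms', np.float64(0.0036371434247539657), 'n', 126, 'tiltxy/z', array([ 0.0102, -0.0061,  0.1223]), 'zmax', np.float64(0.12555672939382806))
held strap ('n', np.int64(211), 'lean', np.float64(26.071252873915526), 'a.1', np.float64(0.07913002225040444), 'yaw off', np.float64(-2.8687186116928007))
stack strap ('n', np.int64(279), 'lean', np.float64(20.05208972769778), 'a.1', np.float64(0.08034252737047289), 'yaw off', np.float64(-2.9848801558885674))
centre-TCP [0.0527 0.0194]
tool yaw 16.498615979065082
```

```bash
python3 -m inch '-1 0 0 0 -0.02 0.01 0.06; -1 0.0056 -0.0002 0.019 0 0 0; -1 0.0056 -0.0002 0.019 0 0 0; -1 0.0056 -0.0002 0.019 0 0 0; -1 0.0056 -0.0002 0.019 0 0 0; -1 0.0056 -0.0002 0.019 0 0 0; -1 0 0 0 0 0 0; -1 0 0 0 0 0 0'
python3 - <<'E'
from h import *
hover(np.array([.4775,.2895]),.125);p,Rt=tool();print(Rt.inv().apply(np.array([.4238,.2762,.142])-p),Rt.inv().apply([0,0,-1]))
E
```

```text
clock: 51.6
tool_pos: [0.426, 0.2702, 0.2108]
eef_rot: [0.984, 0.114, -0.134, 0.035]
contact_force: [0.8, 0.9, -0.7]
opening: 0.21
finger_force: 48.7
held wrist (array([0.4795, 0.2874]), 'rms', np.float64(0.004261308025933978), 'n', 21255, 'tiltxy/z', array([-0.0033,  0.0111,  0.2187]), 'zmax', np.float64(0.2238304831373907))
held side (array([0.4813, 0.2866]), 'rms', np.float64(0.004419630689550614), 'n', 93, 'tiltxy/z', array([0.0026, 0.0039, 0.2185]), 'zmax', np.float64(0.22463227164287156))
stack (array([0.4777, 0.2905]), 'rms', np.float64(0.0037206055452070528), 'n', 109, 'tiltxy/z', array([ 0.0144, -0.0061,  0.1225]), 'zmax', np.float64(0.12607391956391725))
held strap ('n', np.int64(182), 'lean', np.float64(25.317147131603594), 'a.1', np.float64(0.07825851889756523), 'yaw off', np.float64(-3.7374123111383906))
stack strap ('n', np.int64(275), 'lean', np.float64(20.273268409691674), 'a.1', np.float64(0.08027838445462748), 'yaw off', np.float64(-2.790313807976198))
centre-TCP [0.0535 0.0172]
[ 0.0169 -0.0082  0.0676] [ 0.2692 -0.0367  0.9624]
```

```bash
python3 -m inch '-1 -0.0018 -0.0052 0 -0.01 0 0; -1 0 0 0 0 0 0; -1 0.003 -0.0005 0.0109 0 0 0; -1 0.003 -0.0005 0.0109 0 0 0; -1 0 0 0 0 0 0; -1 0 0 0 0 0 0'
python3 - <<'E'
from h import *
hover(np.array([.4775,.2895]),.125);p,Rt=tool();print(Rt.inv().apply([0,0,-1]))
E
```

```text
clock: 52.2
tool_pos: [0.4223, 0.2759, 0.1874]
eef_rot: [0.983, 0.117, -0.134, 0.04]
contact_force: [-0.1, -1.3, -0.2]
opening: 0.215
finger_force: 48.7
held wrist (array([0.4757, 0.2936]), 'rms', np.float64(0.004289270194981345), 'n', 21178, 'tiltxy/z', array([-0.003 ,  0.0048,  0.1953]), 'zmax', np.float64(0.20046473038412202))
held side (array([0.478 , 0.2926]), 'rms', np.float64(0.004280023585694898), 'n', 88, 'tiltxy/z', array([-0.0025, -0.0085,  0.1945]), 'zmax', np.float64(0.20096664545535378))
stack (array([0.4774, 0.2917]), 'rms', np.float64(0.003850657128947627), 'n', 92, 'tiltxy/z', array([ 0.0194, -0.0056,  0.1223]), 'zmax', np.float64(0.12587413655497975))
held strap ('n', np.int64(183), 'lean', np.float64(25.726509772255064), 'a.1', np.float64(0.07861057150157502), 'yaw off', np.float64(-2.764796946010826))
stack strap ('n', np.int64(276), 'lean', np.float64(19.728526917503313), 'a.1', np.float64(0.0801599344361014), 'yaw off', np.float64(-4.293206737938517))
centre-TCP [0.0534 0.0177]
[ 0.2713 -0.0467  0.9614]
```

```bash
python3 -m inch '-1 0.0003 0.001 0 0 0 0; -1 0.0031 -0.0005 0.0109 0 0 0; -1 0.0031 -0.0005 0.0109 0 0 0; -1 0 0 0 0 0 0' | grep -E "pos|contact" && python3 -m inch '-1 0.0031 -0.0005 0.0109 0 0 0; -1 0.0026 -0.0004 0.009 0 0 0; -1 0 0 0 0 0 0'| grep -E "pos|contact"; python3 -m inch '-1 0.0005 -0.0001 0.0019 0 0 0; -1 0 0 0 0 0 0'| grep -E "pos|contact"
```

```text
tool_pos: [0.4223, 0.2751, 0.1635]
contact_force: [-0.2, 0.4, -1.1]
tool_pos: [0.4226, 0.275, 0.1429]
contact_force: [-0.6, -0.4, -2.5]
tool_pos: [0.4237, 0.2753, 0.1427]
contact_force: [0.0, -0.1, -1.2]
```

```bash
python3 -m inch '-1 0.0005 -0.0001 0.0019 0 0 0; -1 0 0 0 0 0 0'| grep -E "pos|contact"; python3 -m inch '-1 0.0005 -0.0001 0.0019 0 0 0; -1 0 0 0 0 0 0'| grep -E "pos|contact"
```

```text
tool_pos: [0.4238, 0.2754, 0.141]
contact_force: [-0.7, 0.1, -0.7]
tool_pos: [0.4236, 0.2754, 0.139]
contact_force: [0.7, 0.6, -1.8]
```

```bash
python3 -m inch '-1 0.0005 -0.0001 0.0019 0 0 0; -1 0 0 0 0 0 0'| grep -E "pos|contact"; python3 -m inch '-1 0.0004 -0.0001 0.0015 0 0 0; -1 0 0 0 0 0 0'| grep -E "pos|contact"
```

```text
tool_pos: [0.4235, 0.2754, 0.1369]
contact_force: [0.6, -0.3, -1.8]
tool_pos: [0.4233, 0.2754, 0.1354]
contact_force: [-0.2, 0.5, -1.2]
```

```bash
python3 -m inch '-1 0.0003 0 0.0012 0 0 0; -1 0 0 0 0 0 0'| grep -E "pos|contact"; python3 -m inch '-1 0.0003 0 0.0012 0 0 0; -1 0 0 0 0 0 0'| grep -E "pos|contact"
```

```text
tool_pos: [0.4225, 0.2752, 0.1347]
contact_force: [-2.2, -0.6, 6.2]
tool_pos: [0.4218, 0.275, 0.1342]
contact_force: [-4.7, -0.3, 12.7]
```

```bash
python3 -m inch '-1 -0.0005 0 -0.0018 0 0 0; 0.1 0 0 0 0 0 0; 0.1 0 0 0 0 0 0; 0.1 0 0 0 0 0 0; 0.1 0 0 0 0 0 0; 0.1 0 0 0 0 0 0'| grep -E "pos|contact|open"; python3 -m inch '0.1 0.004 0 -0.014 0 0 0; 0.1 0.004 0 -0.014 0 0 0; 0.1 0 0 -0.03 0 0 0; 0.1 0 0 -0.03 0 0 0; 0.1 0 0 -0.03 0 0 0; 0.1 0 0 -0.03 0 0 0; 0.1 0 0 -0.03 0 0 0; 0.1 0 0 0 0 0 0' | grep -E "pos|force"
python3 - <<'E'
from h import *
stack(np.array([.4775,.2895]),.145)
a=cv2.imread("pics/stack145.png");p,d=snapshot("top")
b=cv2.convertScaleAbs(cv2.resize(p[150:310,180:500],(800,300))[:,:,::-1],alpha=1.3)
cv2.imwrite("pics/final.png",np.vstack([a,b]))
E
```

```text
tool_pos: [0.4236, 0.2754, 0.1348]
contact_force: [0.3, 0.3, 0.4]
opening: 0.545
tool_pos: [0.4799, 0.2973, 0.3088]
contact_force: [0.3, -0.2, 0.3]
finger_force: 0.0
0.12499999999999999 (array([0.4793, 0.29  ]), 'rms', np.float64(0.004743448826400542), 'n', 170, 'tiltxy/z', array([0.0156, 0.0068, 0.1233]), 'zmax', np.float64(0.1272821378920516))
0.145 (array([0.4783, 0.2917]), 'rms', np.float64(0.004039429917675201), 'n', 135, 'tiltxy/z', array([ 0.0193, -0.0019,  0.1422]), 'zmax', np.float64(0.14609349795108786))
wrist (array([0.4775, 0.2939]), 'rms', np.float64(0.003656366350584114), 'n', 2611, 'tiltxy/z', array([0.021 , 0.0072, 0.1436]), 'zmax', np.float64(0.14604777421184909))
strap ('n', np.int64(385), 'lean', np.float64(17.964075191982413), 'a.1', np.float64(0.07632161114519012), 'yaw off', np.float64(-1.9617022074783033))
strap ('n', np.int64(300), 'lean', np.float64(20.831335610871786), 'a.1', np.float64(0.08156437475901646), 'yaw off', np.float64(-1.2884640202072384))
```

View pics/final.png

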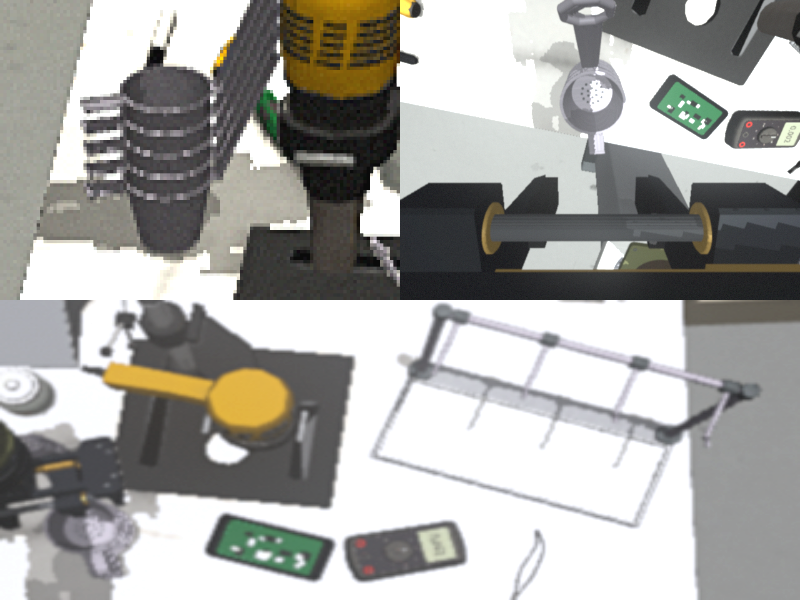

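All four cups are nested at an even 20 mm spacing, with the top rim at z = 0.146 and the handles aligned. The hooks are empty, the phone and multimeter are in place, and the gripper is clear.

```bash
python3 -c "
from plant import r
print(r.finish_job())"
```

```text
the job is handed in; nothing more can be done
None
```

All four cups came off their hooks without any measurable pull, are nested fully home in the bench cup with handles aligned to within a few degrees, nothing else was moved, and the job is handed in.

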